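Free a drive module from its enclosure sleeve

ROBOT

A 6-joint arm with a two-finger parallel gripper is mounted at the origin on the work surface. World frame = base frame: x ahead of the robot, y to its left, z up, the work surface at z = 0. Lengths are in mm, angles in degrees, forces in N, time in s.
With the tool pointing down it reaches from about 350 to 850 mm from the base axis. Payload 8.1 kg.
Tool frame: the origin (TCP) lies at the very end of the fingers, on their centre line; the grasp point (between the pads) lies 19 mm behind it (r.grip_point_offset is the distance from the TCP to the grasp point, in mm); z points along the fingers, y is the line along which they close (so a half turn about z gives the same grasp; the last joint's range is limited). The gripper opens to 85 mm and grips with 20 to 120 N. Pads are 22 mm wide; open, the fingers measure 114 mm over their backs; the gripper's body (76 mm by 85 mm) begins 54 mm behind the grasp point. The pads swing forward as they close: fully open they stand 13 mm farther back than shut.
Start: joints at [60.539, 7.471, 85.268, -0, 87.261, -4.893], TCP at [249.448, 545.693, 231.292] pointing down, gripper open.
Joint ranges: [-169.43, 169.43], [-51.17, 129.36], [1.28, 143.12], [-76.62, 256.62], [0, 156.53], [-152.29, 152.29]. Speed limits (degrees/s): [136.94, 136.94, 159.86, 180, 180, 180].

INTERFACE

Orientations are given as [roll, pitch, yaw] about the fixed x, y, z axes, in that order (R = Rz(yaw) Ry(pitch) Rx(roll)).
In Python, from bench import status, eyes, r gives the robot as it stands.
- The arm moves only by the shell command python3 -m handwheel 'ROWS' [FORCE]. ROWS is a JSON object whose one key "series" holds a list that holds one entry, the list of rows, each a list of 7 numbers: the shift along the tool's x, y, z in cm, then the turn, a rotation vector about the tool's x, y, z in rad, then the opening, from 0 (shut) to 1 (fully open). In form: {"series": [[[tx, ty, tz, rx, ry, rz, claw], ...]]}. A call has 1 to 12 rows; each row is the pose to reach, as a shift and turn from the pose commanded when the call began, along the tool's axes at that moment; what a row does not reach only later rows make up. A row lasts 1/8 s, in which the tool goes at most 62.5 mm and 10.7 degrees, less where a joint would pass 70% of its speed; a pose out of reach is approached as far as the arm can. A call with a gripper value outside its range is refused whole. The fingers move at their own pace and stop on an object; FORCE is the grip in N (left out, the last holds). Time passes only in rows, so rows that repeat a pose let the fingers close. It gives the time, the measured TCP pose, the force, the opening and the grip force at its end, in the units of the state.
- status.sense(): the state, without advancing time (a new reading comes with each control period).
- eyes.snapshot(name): name is "scene" or "top" or "wrist"; returns a dict with "img" (384x512x3 uint8, red, green, blue), "mtx" (3x3 intrinsics, pixels), "R" (3x3) and "t" (3): a world point X has camera coordinates R X + t. Camera axes: x right, y down, z forward; pixel columns grow to the right and rows downward; lengths in mm; the calibration is good to about 2 mm. The wrist camera is an equidistant fisheye: a pixel r from the principal point sees the ray r / f radians off the axis. A picture is of the moment at which its call begins. There is no depth.
- r.hand_in(): hands the job in; it is judged then, once.
The state is a dict: "time": time; "joint_pos": joint angles; "qd": joint speeds; "joint_efforts": joint torques, N m; "tool_pos": TCP position; "tcp_rot": TCP orientation; "ft_force": force on the tool from outside, world axes, zero at the start; "wrist_torque": the same for the moment, N m; "finger_gap": finger opening in mm; "grip_force": force on a finger pad.
Only numpy, scipy, OpenCV 4.12 (cv2) and the standard library are available. Lean on these libraries where they do the work, as an engineer would, in place of code of your own. Each camera call takes 0.05 s, during which the arm holds its last target. There are 200 camera calls.

TASK

The black drive module sits too deep in its aluminium sleeve to be gripped: first stand the heat sink and the capacitor, which block the two ends of the sleeve, upright on the dark rubber parking mat; then take the wooden dowel, put it in through the narrowed end and push the module right out of the open end. Lay the module flat in the grey tray without dropping it, lay the dowel back along the middle of its white rest, and stand the heat sink and the capacitor upright again each exactly where it stood at the start. Do not knock either of them over.

Things in the scene. Friction and masses are not known exactly. Their poses are not given: they have to be found in the camera images.
- sleeve: Fixed aluminium sleeve on the bench, 66 mm long (x), 40 wide, 30 high; origin: centre of underside. Walls, floor 3; bore 34 wide, z=3 to 27. +x points to the OPEN mouth (x=+33). At x=-33 a black split end plate (4 thick, 48 wide, 34 high) narrows the bore to 22 wide, full height (module cannot pass, dowel can). A 20 wide slot along the roof shows the module. Clamps reach y=+-34.
- drive: Drive module, black block with a steel plate and a brass strip on top: 50 mm long (x), 30 wide, 20 high, about 100 g. Origin: centre of underside. Starts loose inside the sleeve, lying along it, 7 to 11 mm inside the open mouth; sliding it takes under 3 N. Once pushed past the mouth it drops 3 mm to the bench.
- heatsink: Aluminium finned heat sink, a solid block to the grip, 40 x 40 x 40 mm, about 130 g. Origin: centre of the underside, z up. It starts standing close before one end of the sleeve (either one).
- capacitor: Large black can capacitor with an aluminium top, an upright cylinder 35 mm in diameter, 55 high, about 90 g. Origin: centre of the underside, z up. It starts standing close before the other end of the sleeve.
- dowel: Square wooden dowel, 190 mm long (x), 14 x 14 mm, about 40 g. Origin: centre of the underside; centre of mass in the middle. It starts lying along the middle of the white rest.
- dowel_rest: Fixed flat white plastic rest for the dowel, 220 mm long (x), 60 wide, 5 thick; origin: centre of the underside.
- park_mat: Fixed flat dark rubber parking mat, 200 mm long (x), 110 wide (y), 3 thick; origin: centre of the underside. Empty at the start.
- tray: Fixed shallow open grey plastic tray, outside 130 (x) x 100 (y) x 16 mm high, walls 4 mm, inner floor 4 mm above its underside; origin: centre of the underside. Empty at the start.
Things that resemble listed ones, but are neither listed nor needed, are in the scene too. What is shaped like the capacitor but red is not meant. What is shaped like the heatsink but blue is not meant.

How it is judged:
By the outcome, as a careful person would: the job done as asked, in the order asked, and still so for the second after the job is handed in, with the robot touching nothing.
It also fails if it takes over 139 s, if anything falls off the work surface, if the arm or the gripper's body presses on something with over 40 N, if the wrist force passes 120 N, or if a joint passes its speed limit or range.

## Working session

There is one attempt and no reset: what is moved stays moved. The work goes in short steps, Python scripts to look and compute and a shell command to move; the robot and the scene stay as the last step left them, time stands still between calls to the robot, and variables do not carry over. Pictures are saved under pics/ and viewed, at most 14 in all, crops included, and the job is handed in when it is done.

```bash
ls; mkdir -p pics; python3 - <<'E'
from bench import status, eyes, r
import cv2
print(status.sense())
for n in ("scene","top"):
    s=eyes.snapshot(n); cv2.imwrite(f"pics/{n}0.png",s["img"][:,:,::-1]); print(n,s["mtx"].tolist(),s["R"].tolist(),s["t"].tolist())
E
```

```text
pics
{'time': 0.0, 'joint_pos': array([ 6.05382980e+01,  7.51649364e+00,  8.53307086e+01,  6.91748031e-04,
        8.72608539e+01, -4.89378155e+00]), 'qd': array([-0.00784716,  0.08077348, -0.0589497 , -0.00627843, -0.06097735,
       -0.04256185]), 'joint_efforts': array([-5.02765019e-03, -5.69439340e+01, -5.00524557e+01, -6.56753327e-04,
        1.57279830e-02,  6.83642293e-05]), 'tool_pos': array([249.17034412, 545.20225387, 230.21628566]), 'tcp_rot': array([-1.79892397e+02, -9.90651323e-03,  1.55432037e+02]), 'ft_force': array([ 0.99393381, -0.1613437 ,  0.23925791]), 'wrist_torque': array([-0.00767149,  0.01208139, -0.01010243]), 'grip_force': 0.0, 'finger_gap': 85.27494870916293}
scene [[483.1020388602352, 0.0, 258.5343055667716], [0.0, 483.1020388602352, 196.4967046377412], [0.0, 0.0, 1.0]] [[0.04998825486152118, 0.9986468594961475, 0.014339609282725709], [0.6836597783597204, -0.02374757561150483, -0.7294143953238884], [-0.7280868642058016, 0.0462655667971061, -0.6839217904847782]] [-26.673831112245264, -365.883481619838, 1751.2077647247013]
top [[428.8305499207635, 0.0, 252.62533055399993], [0.0, 428.8305499207635, 190.92637557167717], [0.0, 0.0, 1.0]] [[-0.025585758649863826, -0.9996699811434142, 0.0023016852601089816], [-0.9961817733880215, 0.025304098028834265, -0.0835558315884865], [0.08347001451903129, -0.004430736245008111, -0.9965004391632346]] [34.36446783159244, 573.940260176779, 1032.6695100532997]
```

View pics/scene0.png

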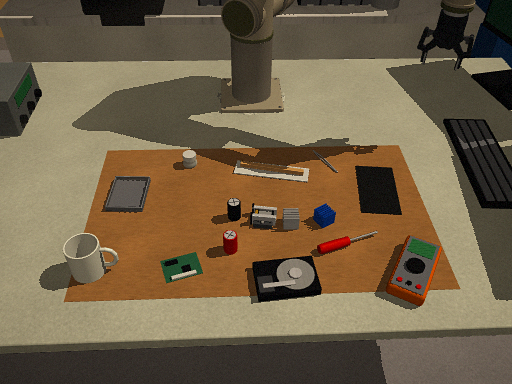

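View pics/top0.png

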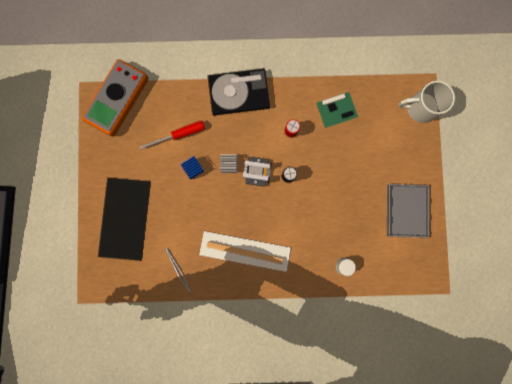

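Scene: black capacitor at top (289,174), red one at (292,128); grey heat sink at (229,163), blue one at (192,168); sleeve (257,171), rest/dowel (245,251), mat (125,219), tray (409,210). The black can and the grey block beside the sleeve ends are the ones meant, by colour and position. I'll confirm that in an enlarged crop.

```bash
python3 - <<'E'
import cv2,numpy as np
t=cv2.imread("pics/top0.png");s=cv2.imread("pics/scene0.png")
a=cv2.resize(t[140:200,170:310],None,fx=5.7,fy=5.7,interpolation=cv2.INTER_CUBIC)
a=cv2.resize(a,(798,342)); b=cv2.resize(s[190:235,215:345],(798,256),interpolation=cv2.INTER_CUBIC)
cv2.imwrite("pics/crop1.png",np.vstack([a,b]))
E
```

```text
(no output)
```

View pics/crop1.png

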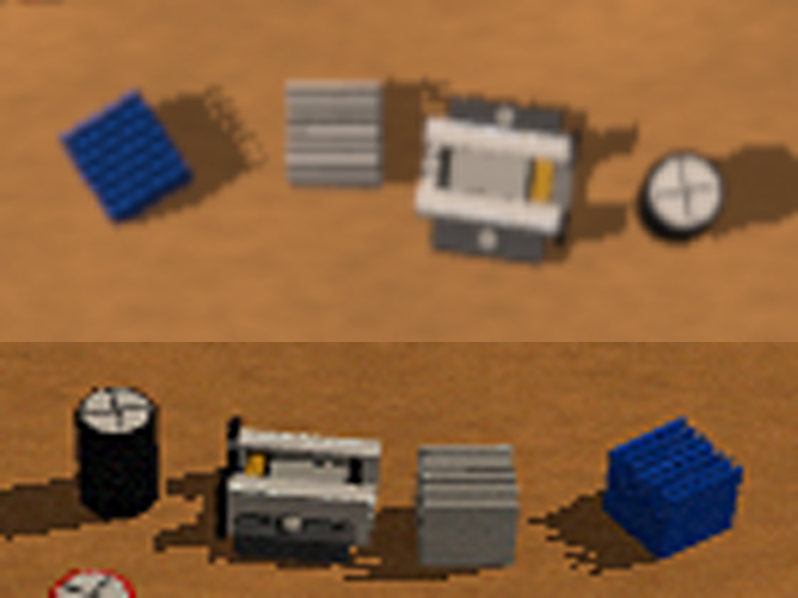

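The crop confirms it. The grey finned block stands before the open (left, +y) mouth. The black can with aluminium top stands before the black end plate (right, -y). The blue and red look-alikes are separate.

```bash
cat > h.py <<'E'
import cv2,numpy as np
from scipy.spatial.transform import Rotation as Ro
from bench import status, eyes, r
def ray(s,px,fish=False):
    K=s["mtx"];R=np.array(s["R"]);t=np.array(s["t"])
    px=np.atleast_2d(np.array(px,float)); d=np.c_[(px[:,0]-K[0][2])/K[0][0],(px[:,1]-K[1][2])/K[1][1]]
    if fish:
        th=np.linalg.norm(d,axis=1,keepdims=True); v=np.c_[d/np.maximum(th,1e-9)*np.sin(th),np.cos(th)]
    else: v=np.c_[d,np.ones(len(d))]
    return -R.T@t, v@R
def plane(s,px,z,fish=False):
    c,v=ray(s,px,fish); return c+v*((z-c[2])/v[:,2])[:,None]
def proj(s,X,fish=True):
    K=s["mtx"];p=np.atleast_2d(X)@np.array(s["R"]).T+np.array(s["t"])
    if fish:
        rho=np.linalg.norm(p[:,:2],axis=1); k=np.arctan2(rho,p[:,2])/np.maximum(rho,1e-9)
    else: k=1/p[:,2]
    return np.c_[p[:,0]*k*K[0][0]+K[0][2],p[:,1]*k*K[1][1]+K[1][2]]
def go(p,yaw,roll=180.,pitch=0.):
    "shift (cm) and turn (rad) in tool axes from the present pose"
    st=status.sense(); A=Ro.from_euler("xyz",st["tcp_rot"],degrees=True); B=Ro.from_euler("xyz",[roll,pitch,yaw],degrees=True)
    d=A.inv().apply(np.array(p)-st["tool_pos"])/10; w=(A.inv()*B).as_rotvec()
    print("go",np.round(d,2),np.round(w,3),"t=%.1f"%st["time"],"rows>=",int(max(np.linalg.norm(d)/6.25,np.linalg.norm(w)/.1867))+1)
def show():
    st=status.sense(); print({k:np.round(st[k],1) for k in ("time","joint_pos","tool_pos","tcp_rot","ft_force","finger_gap","grip_force")})
def rect(pts):  # centre, size, angle of long side in world xy
    (c,sz,a)=cv2.minAreaRect(np.float32(pts[:,:2])); 
    if sz[0]<sz[1]: sz=sz[::-1]; a+=90
    return np.round(c,1),np.round(sz,1),round(((a+90)%180)-90,1)
E
python3 - <<'E'
from h import *
s=eyes.snapshot("top")
for n,px,z in [("cap",(290,172.5),55),("heat",(228.5,163),40),("sleeve",(257,170.5),30),("blue",(192,168),40),("red",(292,127),55)]:
    print(n,plane(s,px,z).round(0))
hsv=cv2.cvtColor(s["img"],cv2.COLOR_RGB2HSV)
def big(m,z,box):
    q=np.zeros_like(m); x0,y0,x1,y1=box; q[y0:y1,x0:x1]=m[y0:y1,x0:x1]
    c=max(cv2.findContours(q,0,1)[0],key=cv2.contourArea); return rect(plane(s,c[:,0,:],z))
V=hsv[:,:,2];S=hsv[:,:,1]
print("mat",big(np.uint8(V<45)*255,3,(90,165,160,270)))
print("rest",big(np.uint8((S<70)&(V>120))*255,5,(190,225,300,280)))
print("dowel",big(np.uint8((S>90)&(V>90))*255,19,(206,240,284,264)))
print("tray",big(np.uint8(S<60)*255,16,(375,175,440,245)))
w=eyes.snapshot("wrist");print(w["mtx"],w["R"],w["t"]); show()
c=np.array([-np.array(w["R"]).T@np.array(w["t"])]);print("cam",c)
E
```

```text
cap [[614. -71.  55.]]
heat [[643.  77.  40.]]
sleeve [[624.   8.  30.]]
blue [[633. 166.  40.]]
red [[725. -79.  55.]]
mat (array([515.5, 341.9]), array([194.2, 105.5]), -6.7)
rest (array([427.6,  43.3]), array([219.1,  59.9]), 77.8)
dowel (array([424.9,  43.5]), array([189.2,  14.6]), 75.7)
tray (array([ 517.8, -363.4]), array([128. ,  99.5]), -3.4)
[[297.31863964   0.         256.33742915]
 [  0.         297.31863964 190.97473777]
 [  0.           0.           1.        ]] [[ 4.15050759e-01  9.09798112e-01 -5.13322086e-04]
 [ 8.59523967e-01 -3.91930562e-01  3.28038085e-01]
 [ 2.98247244e-01 -1.36593669e-01 -9.44664359e-01]] [-599.3253358   -43.34057587  381.58753667]
{'time': np.float64(0.2), 'joint_pos': array([60.5,  7.5, 85.3,  0. , 87.3, -4.9]), 'tool_pos': array([249.3, 545.4, 230.6]), 'tcp_rot': array([-179.9,   -0. ,  155.4]), 'ft_force': array([ 0.6, -0.6,  0.3]), 'finger_gap': np.float64(85.5), 'grip_force': np.float64(0.0)}
cam [[172.19526777 580.40100424 374.38185829]]
```

```bash
python3 -c "
from h import *
go((624,-77,150),90)"
```

```text
go [-59.96 -41.02   8.1 ] [-1.000e-03  1.000e-03  1.142e+00] t=0.2 rows>= 12
```

```bash
python3 -m handwheel '{"series": [[[-60,-41,8,0,0,1.14,1],[-60,-41,8,0,0,1.14,1],[-60,-41,8,0,0,1.14,1],[-60,-41,8,0,0,1.14,1],[-60,-41,8,0,0,1.14,1],[-60,-41,8,0,0,1.14,1],[-60,-41,8,0,0,1.14,1],[-60,-41,8,0,0,1.14,1],[-60,-41,8,0,0,1.14,1],[-60,-41,8,0,0,1.14,1],[-60,-41,8,0,0,1.14,1],[-60,-41,8,0,0,1.14,1]]]}'
python3 -m handwheel '{"series": [[[0,0,0,0,0,0,1],[0,0,0,0,0,0,1]]]}'; python3 - <<'E'
from h import *
show()
import pickle
w=eyes.snapshot("wrist");pickle.dump(w,open("w1.pkl","wb"));show()
cv2.imwrite("pics/w1.png",cv2.resize(w["img"][:,:,::-1],(800,600),interpolation=cv2.INTER_CUBIC))
E
```

```text
time: 1.7
tool_pos: [625.3, -79.3, 150.6]
tcp_rot: [-180.0, 0.0, 90.0]
ft_force: [-0.3, 0.2, 0.8]
finger_gap: 85.4
grip_force: 0.0
time: 1.95
tool_pos: [624.2, -76.3, 150.8]
tcp_rot: [-179.9, -0.0, 90.1]
ft_force: [0.3, -0.1, -0.0]
finger_gap: 85.2
grip_force: 0.0
{'time': np.float64(2.0), 'joint_pos': array([-11.7,  14.7,  85.6,   0. ,  79.8, -11.8]), 'tool_pos': array([624.2, -76.3, 150.8]), 'tcp_rot': array([-179.9,   -0. ,   90.1]), 'ft_force': array([ 0.3, -0.1, -0. ]), 'finger_gap': np.float64(85.2), 'grip_force': np.float64(0.0)}
{'time': np.float64(2.0), 'joint_pos': array([-11.6,  14.7,  85.6,   0. ,  79.8, -11.8]), 'tool_pos': array([624.3, -75.8, 151.2]), 'tcp_rot': array([-180. ,   -0. ,   90.1]), 'ft_force': array([-0.4,  0.1, -0.2]), 'finger_gap': np.float64(85.3), 'grip_force': np.float64(0.0)}
```

View pics/w1.png

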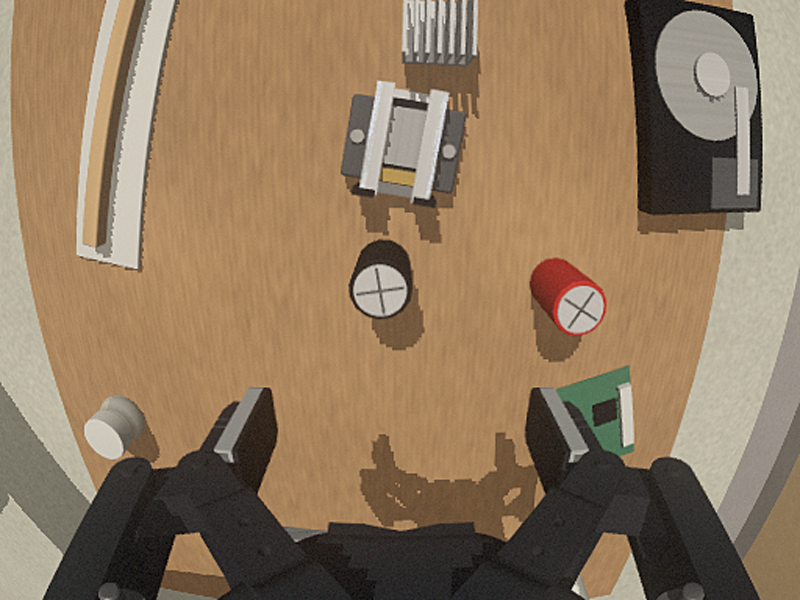

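The wrist view shows the capacitor top at (380,291), the sleeve rails from (380,85) to (430,198) with the end plate at the bottom, and the heat sink cut off at the top (440,30). I'll shift +y to see the heat sink and measure everything.

```bash
python3 -m handwheel '{"series": [[[8,0,0,0,0,0,1],[8,0,0,0,0,0,1],[8,0,0,0,0,0,1],[8,0,0,0,0,0,1]]]}'; python3 - <<'E'
from h import *
import pickle
w=eyes.snapshot("wrist");pickle.dump(w,open("w2.pkl","wb"))
w1=pickle.load(open("w1.pkl","rb"))
def cnts(w,box,cond):
    hsv=cv2.cvtColor(w["img"],cv2.COLOR_RGB2HSV).astype(int); m=cond(hsv[:,:,0],hsv[:,:,1],hsv[:,:,2]).astype(np.uint8)*255
    q=np.zeros_like(m); x0,y0,x1,y1=box; q[y0:y1,x0:x1]=m[y0:y1,x0:x1]
    return sorted(cv2.findContours(q,0,1)[0],key=cv2.contourArea)[::-1]
for i,W in enumerate((w1,w)):
    if i==0: bc=(215,160,270,210)
    else: bc=None
    cp=proj(W,[[614,-71,55],[624,8,30],[643,77,40]]);print(cp.round(0))
    x,y=cp[0].astype(int); 
    for c in cnts(W,(x-25,y-25,x+25,y+25),lambda h,s,v:(s<60)&(v>130))[:1]:
        print("cap",rect(plane(W,c[:,0],55,True)), np.round(cv2.minEnclosingCircle(np.float32(plane(W,c[:,0],55,True)[:,:2])),1) if 0 else "")
    x,y=cp[1].astype(int)
    for c in cnts(W,(x-45,y-45,x+45,y+45),lambda h,s,v:(s<40)&(v>185))[:3]:
        print("rail",rect(plane(W,c[:,0],30,True)),cv2.contourArea(c))
    x,y=cp[2].astype(int)
    for c in cnts(W,(x-40,max(0,y-40),x+40,y+40),lambda h,s,v:(s<60)&(v>60))[:2]:
        print("heat",rect(plane(W,c[:,0],40,True)),cv2.contourArea(c))
cv2.imwrite("pics/w2.png",cv2.resize(w["img"][20:320,100:400,::-1],(600,600),interpolation=cv2.INTER_CUBIC));show()
E
```

```text
time: 2.5
tool_pos: [624.4, 3.1, 151.5]
tcp_rot: [180.0, 0.0, 90.2]
ft_force: [-0.6, -0.0, 0.2]
finger_gap: 85.6
grip_force: 0.0
[[244. 187.]
 [256.  92.]
 [279.  14.]]
cap (array([612.4, -69.8]), array([28.6, 28.2]), -89.8) 
rail (array([614.7,  11.8]), array([63.7, 18.6]), 80.6) 718.0
rail (array([640.5,   8.2]), array([61.5, 11.5]), 82.2) 684.0
rail (array([633.2,  34.9]), array([3.6, 1.7]), -89.3) 5.0
heat (array([644.6,  71.7]), array([40.4, 39. ]), -0.4) 1868.0
heat (array([614.9,  43. ]), array([7.5, 0.9]), -0.8) 1.0
[[245. 265.]
 [256. 178.]
 [278. 104.]]
cap (array([612.9, -70.3]), array([29. , 27.8]), 0.7) 
rail (array([611.6,  15.1]), array([67.8, 17.8]), 72.4) 677.0
rail (array([640.9,   9.5]), array([64.8, 12.6]), 83.1) 590.0
rail (array([633.6,  41.3]), array([5.5, 0.9]), -89.4) 6.0
heat (array([645.1,  79. ]), array([40.7, 40.6]), 89.3) 1995.5
heat (array([628.9,  46.5]), array([35.7,  7.1]), -0.1) 180.5
{'time': np.float64(2.6), 'joint_pos': array([-4.4, 13.9, 86.4, -0. , 79.6, -4.5]), 'tool_pos': array([624.5,   2.6, 151.5]), 'tcp_rot': array([180. ,   0. ,  90.1]), 'ft_force': array([ 0. , -0.8, -0. ]), 'finger_gap': np.float64(85.2), 'grip_force': np.float64(0.0)}
```

View pics/w2.png

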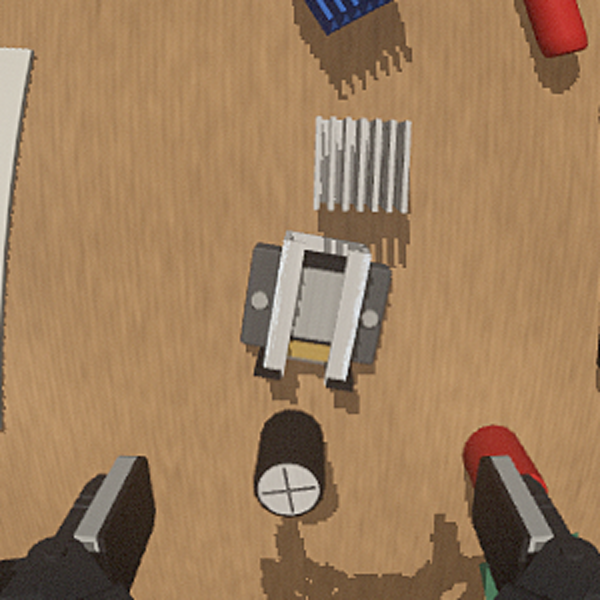

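The heat sink spans (318,118)-(410,212) in the crop and is nearly axis-aligned. The rails' outer corners are (288,233), (371,247), (263,374) and (351,383). The capacitor top is at (289,489).

```bash
python3 - <<'E'
from h import *
import pickle
w1=pickle.load(open("w1.pkl","rb"));w=pickle.load(open("w2.pkl","rb"))
f=lambda p:np.array(p)/2+[100,20]-.25
P=plane(w,f([(288,233),(371,247),(263,374),(351,383)]),30,True)
Q=plane(w1,np.array([(379,82),(450,92),(360,192),(431,199)])*.64-.2,30,True)
for p in(P,Q):
    print(p.round(1).tolist(),p.mean(0).round(1), "ang L,R",[np.degrees(np.arctan2(*(a-b)[1::-1])).round(1) for a,b in((p[0],p[2]),(p[1],p[3]))],"cross",np.degrees(np.arctan2(*(p[1]-p[0])[1::-1])).round(1),np.degrees(np.arctan2(*(p[3]-p[2])[1::-1])).round(1))
# clamp screw heads  ~ symmetric, z~?
for z in (8,14): print("screws",z,plane(w,f([(260,300),(370,319)]),z,True)[:,:2].round(1).tolist())
# slot inner edges
print("slot",plane(w,f([(306,250),(343,255),(287,370),(331,376)]),30,True)[:,:2].round(1).tolist())
go((612.7,-70,70),90)
E
```

```text
[[613.1, 47.4, 30.0], [650.6, 41.2, 30.0], [600.4, -20.8, 30.0], [643.0, -25.4, 30.0]] [626.8  10.6  30. ] ang L,R [np.float64(79.5), np.float64(83.5)] cross -9.4 -6.1
[[611.8, 43.7, 30.0], [651.3, 38.3, 30.0], [600.8, -19.3, 30.0], [641.3, -23.3, 30.0]] [626.3   9.8  30. ] ang L,R [np.float64(80.1), np.float64(80.8)] cross -7.7 -5.7
screws 8 [[597.9, 10.2], [653.4, 0.4]]
screws 14 [[598.4, 11.8], [652.7, 2.3]]
slot [[621.2, 39.6], [637.9, 37.4], [612.0, -18.7], [633.2, -21.7]]
go [-7.26 -1.19  8.15] [0.    0.001 0.002] t=2.5 rows>= 2
```

```bash
python3 -m handwheel '{"series": [[[-7.26,-1.2,4,0,0,0,1],[-7.26,-1.2,4,0,0,0,1],[-7.26,-1.2,9,0,0,0,1],[-7.26,-1.2,13.3,0,0,0,1],[-7.26,-1.2,13.3,0,0,0,1],[-7.26,-1.2,13.3,0,0,0,1],[-7.26,-1.2,13.3,0,0,0,0.3],[-7.26,-1.2,13.3,0,0,0,0.3],[-7.26,-1.2,13.3,0,0,0,0.3],[-7.26,-1.2,13.3,0,0,0,0.3]]]}' 30; python3 -m handwheel '{"series": [[[0,0,0,0,0,0,0.3],[0,0,0,0,0,0,0.3]]]}'
```

```text
time: 3.8
tool_pos: [613.5, -69.3, 19.6]
tcp_rot: [179.9, 0.0, 90.1]
ft_force: [-0.7, 0.9, 6.7]
finger_gap: 34.2
grip_force: 29.9
time: 4.05
tool_pos: [613.5, -69.4, 19.6]
tcp_rot: [179.9, 0.0, 90.1]
ft_force: [-0.8, 0.3, 6.3]
finger_gap: 34.4
grip_force: 29.9
```

```bash
python3 -m handwheel '{"series": [[[0,0,-4,0,0,0,0.3],[0,0,-10,0,0,0,0.3],[0,0,-10,0,0,0,0.3]]]}'; python3 - <<'E'
from h import *
show();go((470,347,120),90);go((470,347,24),90)
E
```

```text
time: 4.42
tool_pos: [616.8, -70.0, 125.1]
tcp_rot: [179.4, 0.1, 90.1]
ft_force: [-0.4, 0.3, -0.3]
finger_gap: 34.0
grip_force: 30.3
{'time': np.float64(4.4), 'joint_pos': array([-11.2,  14.1,  89.1,   0. ,  76.2, -11.3]), 'tool_pos': array([616.8, -70. , 125.1]), 'tcp_rot': array([1.794e+02, 1.000e-01, 9.010e+01]), 'ft_force': array([-0.4,  0.3, -0.3]), 'finger_gap': np.float64(34.0), 'grip_force': np.float64(30.3)}
go [ 41.73 -14.6    0.26] [0.011 0.002 0.002] t=4.4 rows>= 8
go [ 41.75 -14.7    9.86] [0.011 0.002 0.002] t=4.4 rows>= 8
```

```bash
python3 -m handwheel '{"series": [[[41.7,-14.3,0,0,0,0,0.3],[41.7,-14.3,0,0,0,0,0.3],[41.7,-14.3,0,0,0,0,0.3],[41.7,-14.3,0,0,0,0,0.3],[41.7,-14.3,0,0,0,0,0.3],[41.7,-14.3,0,0,0,0,0.3],[41.7,-14.3,0,0,0,0,0.3],[41.7,-14.3,0,0,0,0,0.3],[41.7,-14.3,5,0,0,0,0.3],[41.7,-14.3,8,0,0,0,0.3],[41.7,-14.3,8,0,0,0,0.3],[41.7,-14.3,8,0,0,0,0.3]]]}'; python3 - <<'E'
from h import *
show()
E
```

```text
time: 5.92
tool_pos: [469.6, 347.2, 39.2]
tcp_rot: [180.0, -0.0, 90.1]
ft_force: [0.5, 0.3, -0.4]
finger_gap: 34.3
grip_force: 30.4
{'time': np.float64(5.9), 'joint_pos': array([31.5, 14.9, 97.8, -0. , 67.2, 31.4]), 'tool_pos': array([469.6, 347.2,  39.2]), 'tcp_rot': array([180. ,  -0. ,  90.1]), 'ft_force': array([ 0.5,  0.3, -0.4]), 'finger_gap': np.float64(34.3), 'grip_force': np.float64(30.4)}
```

```bash
python3 -m handwheel '{"series": [[[0,0,0.8,0,0,0,0.3],[0,0,1.3,0,0,0,0.3],[0,0,1.5,0,0,0,0.3],[0,0,1.6,0,0,0,0.3],[0,0,1.6,0,0,0,0.3]]]}'
```

```text
time: 6.55
tool_pos: [468.9, 347.5, 22.6]
tcp_rot: [180.0, -0.0, 90.1]
ft_force: [-1.4, -1.8, 2.2]
finger_gap: 34.2
grip_force: 30.6
```

```bash
python3 -m handwheel '{"series": [[[0,0,0.05,0,0,0,0.6],[0,0,0.05,0,0,0,0.7],[0,0,0.05,0,0,0,0.7],[0,0,-3,0,0,0,0.7],[0,0,-8,0,0,0,0.9],[0,0,-10,0,0,0,1],[0,0,-10,0,0,0,1],[0,0,-10,0,0,0,1]]]}';python3 - <<'E'
from h import *
show();go((645,79,120),90)
E
```

```text
time: 7.55
tool_pos: [467.9, 346.9, 120.4]
tcp_rot: [-179.9, 0.1, 90.1]
ft_force: [0.1, 0.2, 0.1]
finger_gap: 84.9
grip_force: 0.0
{'time': np.float64(7.6), 'joint_pos': array([31.5,  9.4, 95. , -0. , 75.8, 31.4]), 'tool_pos': array([467.9, 346.9, 120.4]), 'tcp_rot': array([-1.799e+02,  1.000e-01,  9.010e+01]), 'ft_force': array([0.1, 0.2, 0.1]), 'finger_gap': np.float64(84.9), 'grip_force': np.float64(0.0)}
go [-26.82  17.66   0.03] [-0.002  0.001  0.002] t=7.5 rows>= 6
```

```bash
python3 -m handwheel '{"series": [[[-26.8,17.65,0,0,0,0,1],[-26.8,17.65,0,0,0,0,1],[-26.8,17.65,0,0,0,0,1],[-26.8,17.65,0,0,0,0,1],[-26.8,17.65,0,0,0,0,1],[-26.8,17.65,0,0,0,0,1],[-26.8,17.65,0,0,0,0,1],[-26.8,17.65,5,0,0,0,1],[-26.8,17.65,9,0,0,0,1],[-26.8,17.65,11.1,0,0,0,1],[-26.8,17.65,11.1,0,0,0,1],[-26.8,17.65,11.1,0,0,0,1]]]}'; python3 -m handwheel '{"series": [[[0,0,0,0,0,0,0.4],[0,0,0,0,0,0,0.35],[0,0,0,0,0,0,0.35],[0,0,0,0,0,0,0.35],[0,0,0,0,0,0,0.35],[0,0,0,0,0,0,0.35]]]}'
```

```text
time: 9.05
tool_pos: [647.1, 80.4, 13.2]
tcp_rot: [179.9, -0.0, 90.2]
ft_force: [0.1, -0.7, 0.5]
finger_gap: 85.1
grip_force: 0.0
time: 9.8
tool_pos: [646.6, 79.7, 12.4]
tcp_rot: [179.9, -0.0, 90.1]
ft_force: [-1.2, -0.8, 6.1]
finger_gap: 39.3
grip_force: 32.0
```

```bash
python3 -m handwheel '{"series": [[[0,0,-4,0,0,0,0.35],[0,0,-10,0,0,0,0.35],[0,0,-11,0,0,0,0.35],[0,0,-11,0,0,0,0.35],[0,0,-11,0,0,0,0.35]]]}'; python3 - <<'E'
from h import *
show();go((560,337,120),90);go((560,337,30),90)
E
```

```text
time: 10.42
tool_pos: [644.2, 79.7, 118.6]
tcp_rot: [-179.8, 0.0, 90.1]
ft_force: [-1.4, -0.3, -2.6]
finger_gap: 39.7
grip_force: 31.3
{'time': np.float64(10.4), 'joint_pos': array([ 2.5, 19.4, 83.4,  0. , 77.4,  2.4]), 'tool_pos': array([644.2,  79.7, 118.6]), 'tcp_rot': array([-179.8,    0. ,   90.1]), 'ft_force': array([-1.4, -0.3, -2.6]), 'finger_gap': np.float64(39.7), 'grip_force': np.float64(31.3)}
go [25.75 -8.37 -0.11] [-0.004  0.     0.002] t=10.4 rows>= 5
go [25.75 -8.33  8.89] [-0.004  0.     0.002] t=10.4 rows>= 5
```

```bash
python3 -m handwheel '{"series": [[[25.75,-8.5,0,0,0,0,0.35],[25.75,-8.5,0,0,0,0,0.35],[25.75,-8.5,0,0,0,0,0.35],[25.75,-8.5,0,0,0,0,0.35],[25.75,-8.5,0,0,0,0,0.35],[25.75,-8.5,0,0,0,0,0.35],[25.75,-8.5,5,0,0,0,0.35],[25.75,-8.5,8.9,0,0,0,0.35],[25.75,-8.5,8.9,0,0,0,0.35],[25.75,-8.5,8.9,0,0,0,0.35],[25.75,-8.5,8.9,0,0,0,0.35]]]}'
```

```text
time: 11.8
tool_pos: [562.4, 337.5, 35.1]
tcp_rot: [179.8, -0.1, 90.1]
ft_force: [0.2, -0.3, -1.0]
finger_gap: 39.8
grip_force: 31.2
```

```bash
python3 -m handwheel '{"series": [[[0,0,0.8,0,0,0,0.35],[0,0,1.4,0,0,0,0.35],[0,0,1.7,0,0,0,0.35],[0,0,1.8,0,0,0,0.35],[0,0,1.8,0,0,0,0.35]]]}'
```

```text
time: 12.42
tool_pos: [560.1, 337.0, 15.4]
tcp_rot: [-180.0, 0.0, 90.1]
ft_force: [-6.5, -3.6, 11.3]
finger_gap: 39.5
grip_force: 32.7
```

```bash
python3 -m handwheel '{"series": [[[0,0,-0.05,0,0,0,0.6],[0,0,-0.05,0,0,0,0.65],[0,0,-0.05,0,0,0,0.65],[0,0,-3,0,0,0,0.65],[0,0,-8,0,0,0,0.65],[-10,0,-13,0,0,0,1],[-10,0,-13,0,0,0,1],[-10,0,-13,0,0,0,1],[-10,0,-13,0,0,0,1]]]}';python3 - <<'E'
from h import *
w=eyes.snapshot("wrist");cv2.imwrite("pics/w3.png",w["img"][:,:,::-1]);show()
go((427,-60,170),90)
print(proj(w,[[468,347,58],[560,337,43],[515,342,3]]))
E
```

```text
time: 13.55
tool_pos: [560.5, 237.2, 144.1]
tcp_rot: [-180.0, -0.0, 90.1]
ft_force: [-0.0, 0.5, -0.0]
finger_gap: 85.5
grip_force: 0.0
{'time': np.float64(13.6), 'joint_pos': array([18.1, 12. , 89.5,  0. , 78.5, 18. ]), 'tool_pos': array([560.1, 237.6, 143.5]), 'tcp_rot': array([-179.9,   -0. ,   90.1]), 'ft_force': array([ 0.5,  0. , -0.4]), 'finger_gap': np.float64(85.2), 'grip_force': np.float64(0.0)}
go [-29.73 -13.38  -2.64] [-0.001 -0.     0.002] t=13.6 rows>= 6
[[139.85359403  65.49105951]
 [255.91297682  73.21005258]
 [208.26649211  71.54984065]]
```

View pics/w3.png

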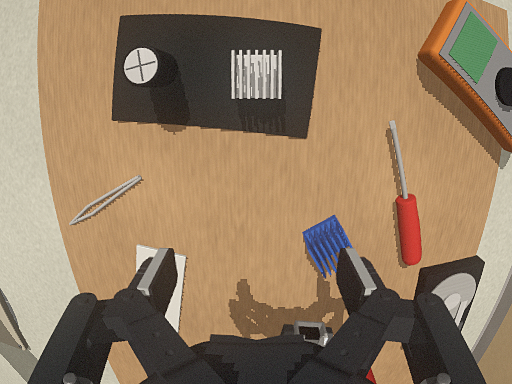

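Both stand upright on the mat: capacitor at (140,65), heat sink at (257,74). Next is the dowel.

```bash
python3 -m handwheel '{"series": [[[-29.7,-13.4,-2,0,0,0,1],[-29.7,-13.4,-2,0,0,0,1],[-29.7,-13.4,-2,0,0,0,1],[-29.7,-13.4,-2,0,0,0,1],[-29.7,-13.4,-2,0,0,0,1],[-29.7,-13.4,-2,0,0,0,1],[-29.7,-13.4,-2,0,0,0,1],[-29.7,-13.4,-2,0,0,0,1]]]}';python3 - <<'E'
from h import *
w=eyes.snapshot("wrist");show()
hsv=cv2.cvtColor(w["img"],cv2.COLOR_RGB2HSV).astype(int);S=hsv[:,:,1];V=hsv[:,:,2]
C=proj(w,[[427,43,19]])[0];print(C)
m=np.zeros(S.shape,np.uint8);x,y=C.astype(int);m[max(0,y-130):y+150,x-60:x+60]=255
# rest region by white; dowel = wood inside hull of rest
rest=((S<60)&(V>110)).astype(np.uint8)*255&m
c=max(cv2.findContours(cv2.morphologyEx(rest,3,np.ones((5,5))),0,1)[0],key=cv2.contourArea)
hull=cv2.convexHull(np.vstack([k for k in cv2.findContours(rest,0,1)[0] if cv2.contourArea(k)>60]))
print("rest",rect(plane(w,hull[:,0],5,True)))
hm=np.zeros_like(m);cv2.fillConvexPoly(hm,hull,255);hm=cv2.erode(hm,np.ones((3,3)))
d=((S>70)).astype(np.uint8)*255&hm
c=max(cv2.findContours(d,0,1)[0],key=cv2.contourArea);print("dowel",rect(plane(w,c[:,0],19,True)),rect(plane(w,c[:,0],12,True)))
o=w["img"][:,:,::-1].copy();cv2.drawContours(o,[c],-1,(0,255,0),1);cv2.drawContours(o,[hull],-1,(0,0,255),1)
cv2.imwrite("pics/w4.png",cv2.resize(o,(800,600)))
E
```

```text
time: 14.6
tool_pos: [427.6, -58.7, 163.9]
tcp_rot: [-180.0, -0.0, 90.2]
ft_force: [-0.8, 0.1, 0.9]
finger_gap: 85.4
grip_force: 0.0
{'time': np.float64(14.6), 'joint_pos': array([-14.6, -17.3, 115.7,   0. ,  81.6, -14.9]), 'tool_pos': array([427.6, -58.7, 163.9]), 'tcp_rot': array([-180. ,   -0. ,   90.2]), 'ft_force': array([ 0.8, -0.2,  0.5]), 'finger_gap': np.float64(85.5), 'grip_force': np.float64(0.0)}
[256.20312499  74.10975032]
rest (array([425.5,  33.5]), array([199.1,  60.4]), 77.8)
dowel (array([422.9,  36.3]), array([172.9,  13.9]), 75.8) (array([422.8,  36.5]), array([177.1,  14.2]), 75.8)
```

View pics/w4.png

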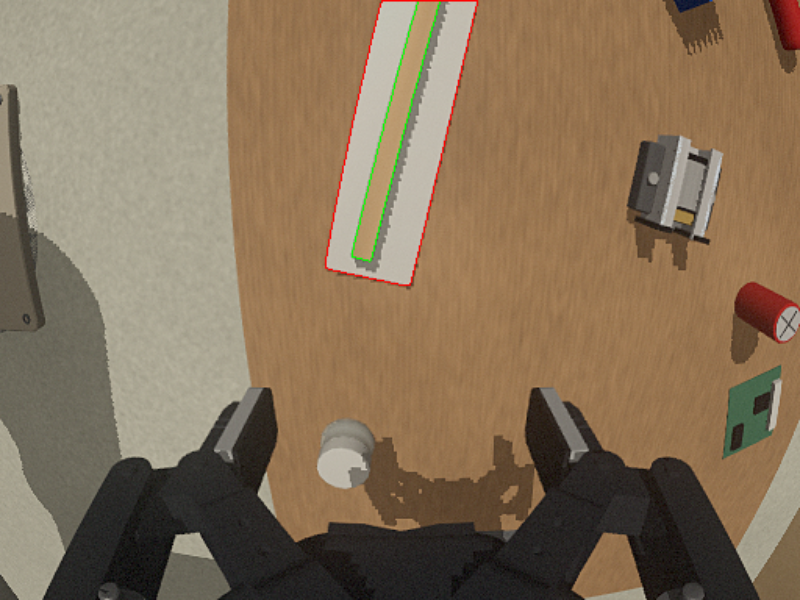

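The dowel's near end is at (362,262) and the rest's near end at (370,278). The dowel axis is at 75.8°, centre (425,44); the rest is at 77.8°, centre (427.6,43.6).

```bash
python3 -c "
from h import *
go((423.8,39.2,60),75.8);go((423.8,39.2,7),75.8)"
```

```text
go [ 9.78 -0.33 10.4 ] [-0.001 -0.001  0.252] t=14.7 rows>= 3
go [ 9.78 -0.33 15.7 ] [-0.001 -0.001  0.252] t=14.7 rows>= 3
```

```bash
python3 -m handwheel '{"series": [[[9.8,-0.33,10.4,0,0,0.25,1],[9.8,-0.33,10.4,0,0,0.25,1],[9.8,-0.33,10.4,0,0,0.25,1],[9.8,-0.33,10.4,0,0,0.25,1],[9.8,-0.33,14,0,0,0.25,1],[9.8,-0.33,15.6,0,0,0.25,1],[9.8,-0.33,15.6,0,0,0.25,1],[9.8,-0.33,15.6,0,0,0.25,1]]]}'; python3 -c "
from h import *
show();go((423.8,39.2,7),75.8)"
```

```text
time: 15.65
tool_pos: [424.8, 37.5, 9.6]
tcp_rot: [179.9, -0.0, 75.8]
ft_force: [0.1, 0.2, -0.7]
finger_gap: 85.3
grip_force: 0.0
{'time': np.float64(15.6), 'joint_pos': array([ -1.9,  -6.1, 123.7,  -0. ,  62.3,  12.4]), 'tool_pos': array([424.8,  37.5,   9.6]), 'tcp_rot': array([179.9,  -0. ,  75.8]), 'ft_force': array([ 0.1,  0.2, -0.7]), 'finger_gap': np.float64(85.3), 'grip_force': np.float64(0.0)}
go [ 0.14 -0.14  0.26] [ 0.002 -0.    -0.001] t=15.7 rows>= 1
```

```bash
python3 -m handwheel '{"series": [[[0.1,-0.1,0.1,0,0,0,0.4],[0.1,-0.1,0.1,0,0,0,0.1],[0.1,-0.1,0.1,0,0,0,0.1],[0.1,-0.1,0.1,0,0,0,0.1],[0.1,-0.1,0.1,0,0,0,0.1],[0.1,-0.1,0.1,0,0,0,0.1],[0.1,-0.1,0.1,0,0,0,0.1]]]}' 45; python3 -m handwheel '{"series": [[[0,0,-2,0,0,0,0.1],[0,0,-8,0,0,0,0.1],[0,0,-10,0,0,0,0.1],[0,0,-10,0,0,0,0.1],[0,0,-10,0,0,0,0.1]]]}'; python3 -c "
from h import *
show()"
```

```text
time: 16.52
tool_pos: [423.2, 39.1, 7.6]
tcp_rot: [180.0, -0.0, 75.8]
ft_force: [-0.8, 0.2, 5.3]
finger_gap: 12.4
grip_force: 44.5
time: 17.15
tool_pos: [421.8, 39.1, 105.6]
tcp_rot: [-179.9, 0.0, 75.8]
ft_force: [-0.2, 0.2, -1.3]
finger_gap: 12.7
grip_force: 44.0
{'time': np.float64(17.2), 'joint_pos': array([ -1.6, -15.2, 120.3,  -0. ,  75. ,  12.6]), 'tool_pos': array([421.8,  39.1, 105.6]), 'tcp_rot': array([-179.9,    0. ,   75.8]), 'ft_force': array([-0.2,  0.2, -1.3]), 'finger_gap': np.float64(12.7), 'grip_force': np.float64(44.0)}
```

```bash
python3 -c "
from h import *
go((608.8,-100.6,125),81)"
```

```text
go [-8.95 21.55 -1.98] [-0.002  0.    -0.091] t=17.1 rows>= 4
```

```bash
python3 -m handwheel '{"series": [[[-8.95,21.5,-2,0,0,-0.09,0.1],[-8.95,21.5,-2,0,0,-0.09,0.1],[-8.95,21.5,-2,0,0,-0.09,0.1],[-8.95,21.5,-2,0,0,-0.09,0.1],[-8.95,21.5,-2,0,0,-0.09,0.1],[-8.95,21.5,-2,0,0,-0.09,0.1],[-8.95,21.5,-2,0,0,-0.09,0.1],[-8.95,21.5,-2,0,0,-0.09,0.1]]]}'; python3 - <<'E'
from h import *
import pickle
w=eyes.snapshot("wrist");show();pickle.dump(w,open("w5.pkl","wb"))
cv2.imwrite("pics/w5.png",cv2.resize(w["img"][30:280,130:380,::-1],(600,600),interpolation=cv2.INTER_CUBIC))
E
```

```text
time: 18.15
tool_pos: [608.8, -99.7, 127.3]
tcp_rot: [-180.0, -0.0, 81.0]
ft_force: [0.7, 0.1, -0.4]
finger_gap: 12.7
grip_force: 44.2
{'time': np.float64(18.2), 'joint_pos': array([-14.1,  14. ,  88.9,   0. ,  77.1,  -5.1]), 'tool_pos': array([609. , -99.8, 127.5]), 'tcp_rot': array([180.,  -0.,  81.]), 'ft_force': array([ 0.3, -0.5, -0.9]), 'finger_gap': np.float64(12.9), 'grip_force': np.float64(44.2)}
```

View pics/w5.png

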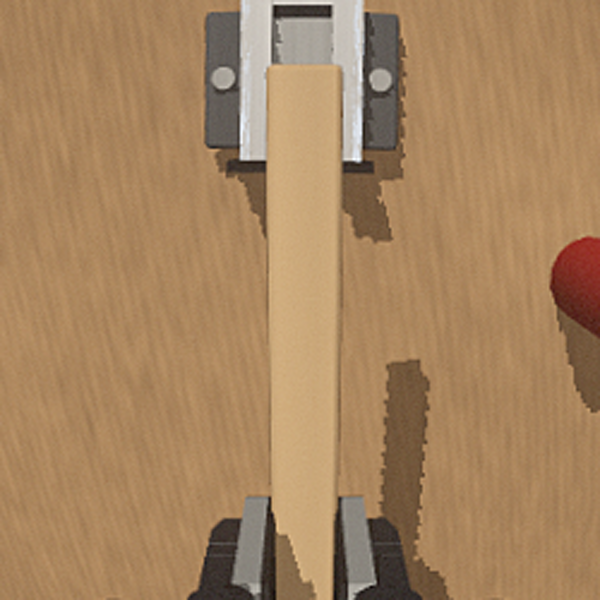

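The dowel is in line with the sleeve. The tip is at (305,66), the rails' outer corners are (240,155) and (362,160), the plate corners (228,168) and (374,170), and the screws (223,78) and (380,80).

```bash
python3 - <<'E'
from h import *
import pickle
w=pickle.load(open("w5.pkl","rb"));f=lambda p:np.array(p)*250/600+[130,30]-.3
T=np.array([608.9,-99.8,127.4]);A=np.radians(81);u=np.array([np.cos(A),np.sin(A)]);n=np.array([-u[1],u[0]])
loc=lambda P:np.c_[(P[:,:2]-T[:2])@u,(P[:,:2]-T[:2])@n].round(1).tolist()
print("rails",loc(plane(w,f([(241,155),(362,160),(243,40),(362,40)]),30,True)))
print("plate",loc(plane(w,f([(228,163),(374,165)]),34,True)))
for z in (10,14):print("screws",loc(plane(w,f([(223,78),(380,80)]),z,True)))
print("dowel tip",loc(plane(w,f([(267,66),(342,67),(270,300),(341,300)]),T[2]+11.5,True)))
go((600.5,-153,127),81)
E
```

```text
rails [[82.7, 21.0], [81.0, -19.3], [121.9, 20.2], [121.9, -19.0]]
plate [[80.1, 25.0], [79.4, -22.9]]
screws [[111.0, 29.1], [110.3, -27.1]]
screws [[110.6, 28.6], [109.9, -26.7]]
dowel tip [[100.0, 6.8], [99.8, -6.8], [56.1, 6.5], [56.1, -7.0]]
go [-5.38 -0.01  0.05] [ 0. -0. -0.] t=18.2 rows>= 1
```

```bash
python3 -m handwheel '{"series": [[[-4.5,-0.09,0,0,0,0,0.1],[-4.5,-0.09,3,0,0,0,0.1],[-4.5,-0.09,8,0,0,0,0.1],[-4.5,-0.09,11.7,0,0,0,0.1],[-4.5,-0.09,11.7,0,0,0,0.1],[-4.5,-0.09,11.7,0,0,0,0.1],[-4.5,-0.09,11.7,0,0,0,0.1]]]}'; python3 - <<'E'
from h import *
show()
T=status.sense()["tool_pos"];A=np.radians(81);u=np.array([np.cos(A),np.sin(A)]);n=np.array([-u[1],u[0]])
d=T[:2]-[608.0,-99.7];print("along",d@u,"lat",d@n)
s=eyes.snapshot("scene");cv2.imwrite("pics/s6.png",cv2.resize(s["img"][170:260,190:310,::-1],(800,600),interpolation=cv2.INTER_CUBIC))
E
```

```text
time: 19.08
tool_pos: [603.4, -145.3, 13.2]
tcp_rot: [179.7, 0.0, 81.0]
ft_force: [1.3, -0.5, -0.6]
finger_gap: 12.6
grip_force: 44.2
{'time': np.float64(19.1), 'joint_pos': array([-18.3,  21.8,  92.3,  -0. ,  65.6,  -9.2]), 'tool_pos': array([ 603.4, -145.3,   13.2]), 'tcp_rot': array([179.7,   0. ,  81. ]), 'ft_force': array([ 1.3, -0.5, -0.6]), 'finger_gap': np.float64(12.6), 'grip_force': np.float64(44.2)}
along -45.760480435775584 lat -2.6347567756304295
```

View pics/s6.png

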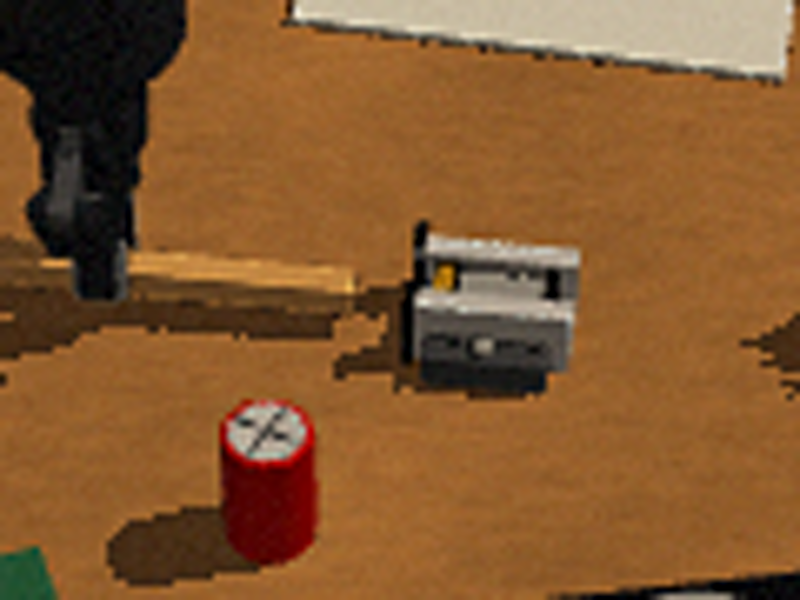

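The dowel tip is at (352,283), level with the sleeve's end plate at (420,290). I'll let the arm settle and read the lateral error.

```bash
python3 -m handwheel '{"series": [[[0,0,0,0,0,0,0.1],[0,0,0,0,0,0,0.1]]]}'; python3 - <<'E'
from h import *
A=np.radians(81);u=np.array([np.cos(A),np.sin(A)]);n=np.array([-u[1],u[0]])
T=status.sense()["tool_pos"]
d=T[:2]-[608.0,-99.7];print(T,"along",d@u,"lat",d@n)
E
```

```text
time: 19.38
tool_pos: [601.7, -144.9, 10.9]
tcp_rot: [180.0, 0.0, 80.9]
ft_force: [0.4, 0.4, -0.6]
finger_gap: 12.5
grip_force: 44.2
[ 601.73358911 -144.88534445   10.89958588] along -45.60932051039435 lat -0.8792842161506964
```

```bash
python3 -m handwheel '{"series": [[[0.5,-0.08,0,0,0,0,0.1],[1.2,-0.08,0,0,0,0,0.1],[2,-0.08,0,0,0,0,0.1],[2.6,-0.08,0,0,0,0,0.1],[3.1,-0.08,0,0,0,0,0.1],[3.6,-0.08,0,0,0,0,0.1],[4,-0.08,0,0,0,0,0.1],[4,-0.08,0,0,0,0,0.1]]]}'; python3 - <<'E'
from h import *
A=np.radians(81);u=np.array([np.cos(A),np.sin(A)]);n=np.array([-u[1],u[0]])
T=status.sense()["tool_pos"]
d=T[:2]-[608.0,-99.7];print(T,"along",d@u,"lat",d@n)
s=eyes.snapshot("scene");cv2.imwrite("pics/s7.png",cv2.resize(s["img"][170:260,190:310,::-1],(800,600),interpolation=cv2.INTER_CUBIC))
E
```

```text
time: 20.38
tool_pos: [606.9, -104.8, 10.3]
tcp_rot: [-180.0, -0.0, 81.0]
ft_force: [-0.5, -0.5, -1.0]
finger_gap: 12.6
grip_force: 44.2
[ 606.93874952 -104.83682372   10.29142503] along -5.239597046923989 lat 0.24460845461554456
```

View pics/s7.png

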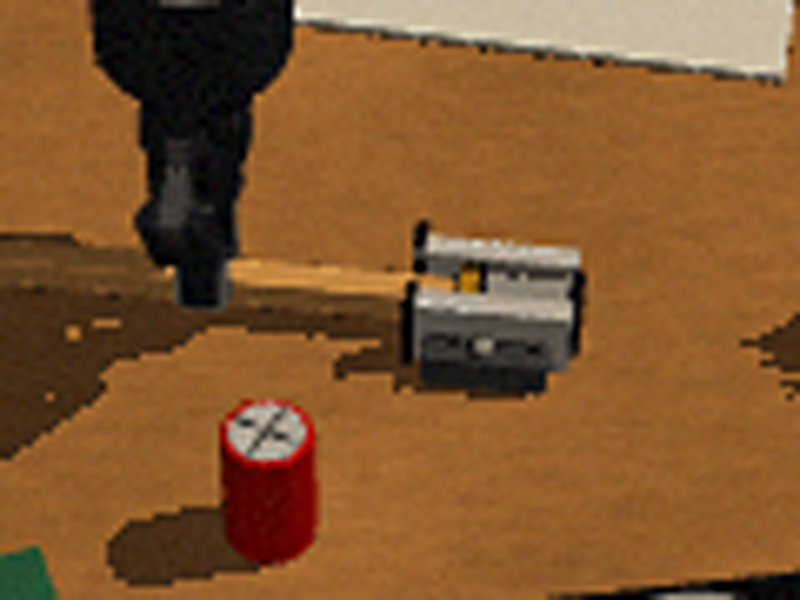

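The dowel is through the plate and has moved the module: the brass strip went from (445,278) to (470,278). I'll keep pushing.

```bash
python3 -m handwheel '{"series": [[[0.5,0,0,0,0,0,0.1],[1,0,0,0,0,0,0.1],[1.6,0,0,0,0,0,0.1],[2.2,0,0,0,0,0,0.1],[2.8,0,0,0,0,0,0.1],[3.4,0,0,0,0,0,0.1],[4,0,0,0,0,0,0.1],[4.5,0,0,0,0,0,0.1],[5,0,0,0,0,0,0.1],[5.4,0,0,0,0,0,0.1],[5.7,0,0,0,0,0,0.1],[5.9,0,0,0,0,0,0.1]]]}'; python3 -m handwheel '{"series": [[[0,0,0,0,0,0,0.1],[0,0,0,0,0,0,0.1]]]}'; python3 - <<'E'
from h import *
A=np.radians(81);u=np.array([np.cos(A),np.sin(A)]);n=np.array([-u[1],u[0]])
T=status.sense()["tool_pos"]
d=T[:2]-[608.0,-99.7];print(T,"along",d@u,"lat",d@n)
s=eyes.snapshot("scene");w=eyes.snapshot("wrist");cv2.imwrite("pics/s8.png",np.hstack([cv2.resize(s["img"][170:260,220:340,::-1],(460,345),interpolation=cv2.INTER_CUBIC),cv2.resize(w["img"][0:250,150:350,::-1],(276,345))]))
E
```

```text
time: 21.92
tool_pos: [616.2, -46.7, 10.3]
tcp_rot: [-180.0, 0.0, 81.0]
ft_force: [0.2, -0.9, -0.7]
finger_gap: 12.8
grip_force: 44.1
time: 22.18
tool_pos: [616.2, -46.9, 10.3]
tcp_rot: [180.0, -0.0, 80.9]
ft_force: [-0.4, 0.1, -0.1]
finger_gap: 12.6
grip_force: 44.1
[616.20027059 -46.921485    10.32580108] along 53.41152884512258 lat 0.15706710453781714
```

View pics/s8.png

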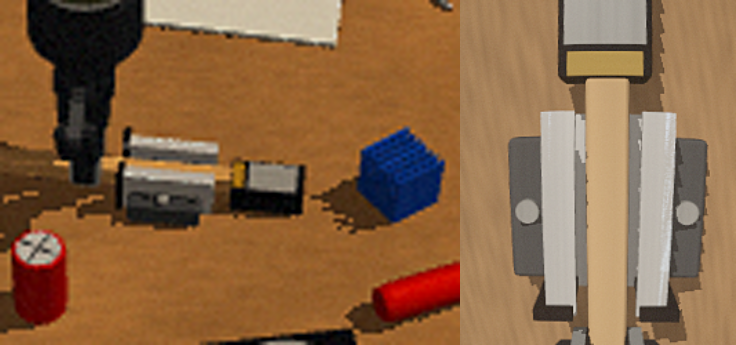

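The module is fully out: the gap between the mouth and the brass end is visible at (215,175) and it lies flat. I'll withdraw the dowel.

```bash
python3 -m handwheel '{"series": [[[-1,0,0,0,0,0,0.1],[-3,0,0,0,0,0,0.1],[-5.5,0,0,0,0,0,0.1],[-8,0,0,0,0,0,0.1],[-10,0,0,0,0,0,0.1],[-11,0,0,0,0,0,0.1],[-11,0,0,0,0,0,0.1],[-11,0,-5,0,0,0,0.1],[-11,0,-9,0,0,0,0.1],[-11,0,-9,0,0,0,0.1],[-11,0,-9,0,0,0,0.1]]]}'; python3 - <<'E'
from h import *
show()
a=np.radians(77.8)
x,y=427.6-4.9*np.cos(a),43.6-4.9*np.sin(a);print(x,y)
go((x,y,100),77.8);go((x,y,20),77.8)
E
```

```text
time: 23.65
tool_pos: [598.7, -154.7, 99.8]
tcp_rot: [-180.0, -0.0, 81.0]
ft_force: [-1.4, 0.1, -0.7]
finger_gap: 12.9
grip_force: 44.2
{'time': np.float64(23.6), 'joint_pos': array([-19.2,  15.8,  89.9,   0. ,  74.4, -10.2]), 'tool_pos': array([ 598.7, -154.7,   99.8]), 'tcp_rot': array([-180.,   -0.,   81.]), 'ft_force': array([-1.4,  0.1, -0.7]), 'finger_gap': np.float64(12.9), 'grip_force': np.float64(44.2)}
426.5645084973686 38.810662117998135
go [ 1.642e+01 -2.003e+01 -1.000e-02] [-0.001 -0.     0.056] t=23.6 rows>= 5
go [ 16.41 -20.03   7.99] [-0.001 -0.     0.056] t=23.6 rows>= 5
```

```bash
python3 -m handwheel '{"series": [[[16.4,-20,0,0,0,0.056,0.1],[16.4,-20,0,0,0,0.056,0.1],[16.4,-20,0,0,0,0.056,0.1],[16.4,-20,0,0,0,0.056,0.1],[16.4,-20,0,0,0,0.056,0.1],[16.4,-20,0,0,0,0.056,0.1],[16.4,-20,4,0,0,0.056,0.1],[16.4,-20,8,0,0,0.056,0.1],[16.4,-20,8,0,0,0.056,0.1],[16.4,-20,8,0,0,0.056,0.1],[16.4,-20,8,0,0,0.056,0.1],[16.4,-20,8,0,0,0.056,0.1]]]}'; python3 - <<'E'
from h import *
show()
go((426.6,38.8,7.8),77.8)
E
```

```text
time: 25.15
tool_pos: [428.5, 37.8, 21.7]
tcp_rot: [179.9, -0.0, 77.7]
ft_force: [0.1, -0.0, -0.5]
finger_gap: 12.9
grip_force: 44.3
{'time': np.float64(25.2), 'joint_pos': array([ -1.8,  -6.9, 122.9,  -0. ,  63.8,  10.5]), 'tool_pos': array([428.5,  37.8,  21.7]), 'tcp_rot': array([179.9,  -0. ,  77.7]), 'ft_force': array([ 0.1, -0. , -0.5]), 'finger_gap': np.float64(12.9), 'grip_force': np.float64(44.3)}
go [ 0.06 -0.21  1.39] [ 0.003 -0.    -0.001] t=25.1 rows>= 1
```

```bash
python3 -m handwheel '{"series": [[[0.06,-0.15,0.6,0,0,0,0.1],[0.06,-0.15,1.0,0,0,0,0.1],[0.06,-0.15,1.25,0,0,0,0.1],[0.06,-0.15,1.25,0,0,0,0.1],[0.06,-0.15,1.25,0,0,0,0.1]]]}'; python3 - <<'E'
from h import *
go((426.6,38.8,7.6),77.8)
E
```

```text
time: 25.78
tool_pos: [425.8, 38.8, 7.7]
tcp_rot: [-180.0, 0.0, 77.7]
ft_force: [0.7, -0.2, -1.3]
finger_gap: 12.7
grip_force: 44.3
go [0.01 0.08 0.01] [-0.     0.    -0.001] t=25.8 rows>= 1
```

```bash
python3 -m handwheel '{"series": [[[0,0.08,0.1,0,0,0,0.1],[0,0.08,0.15,0,0,0,0.1],[0,0.08,0.15,0,0,0,0.1]]]}'
```

```text
time: 26.15
tool_pos: [425.9, 38.8, 7.5]
tcp_rot: [-179.9, 0.0, 77.8]
ft_force: [-14.7, 0.6, 25.7]
finger_gap: 12.5
grip_force: 47.6
```

```bash
python3 -m handwheel '{"series": [[[0,0,-0.12,0,0,0,0.1],[0,0,-0.12,0,0,0,0.1]]]}';python3 -m handwheel '{"series": [[[0,0,0,0,0,0,0.3],[0,0,0,0,0,0,0.4],[0,0,0,0,0,0,0.4],[0,0,-3,0,0,0,0.5],[-10,0,-10,0,0,0,1],[-10,0,-15,0,0,0,1],[-10,0,-15,0,0,0,1],[-10,0,-15,0,0,0,1]]]}'; python3 - <<'E'
from h import *
w=eyes.snapshot("wrist")
hsv=cv2.cvtColor(w["img"],cv2.COLOR_RGB2HSV).astype(int);S=hsv[:,:,1];V=hsv[:,:,2]
x,y=proj(w,[[427,43,19]])[0].astype(int)
m=np.zeros(S.shape,np.uint8);m[max(0,y-130):y+150,max(0,x-60):x+60]=255
rest=((S<60)&(V>110)).astype(np.uint8)*255&m
hull=cv2.convexHull(np.vstack([k for k in cv2.findContours(rest,0,1)[0] if cv2.contourArea(k)>60]))
print("rest",rect(plane(w,hull[:,0],5,True)))
hm=np.zeros_like(m);cv2.fillConvexPoly(hm,hull,255);hm=cv2.erode(hm,np.ones((3,3)))
c=max(cv2.findContours((S>70).astype(np.uint8)*255&hm,0,1)[0],key=cv2.contourArea)
print("dowel",rect(plane(w,c[:,0],19,True)));show()
u=np.radians(81);print("module guess",np.array([608,-99.7])+(79.5+33+66)*np.array([np.cos(u),np.sin(u)]))
go((627,-20,150),81)
E
```

```text
time: 26.4
tool_pos: [426.9, 38.7, 7.6]
tcp_rot: [180.0, -0.0, 77.7]
ft_force: [-1.0, 0.1, 4.0]
finger_gap: 12.6
grip_force: 44.9
time: 27.4
tool_pos: [407.2, -60.7, 160.6]
tcp_rot: [179.6, 0.0, 77.6]
ft_force: [0.5, -0.5, -0.5]
finger_gap: 85.6
grip_force: 0.0
rest (array([424.1,  26.6]), array([183.4,  60.5]), 77.6)
dowel (array([425.1,  31.7]), array([162.9,  13.4]), 77.7)
{'time': np.float64(27.4), 'joint_pos': array([-15.5, -21.1, 119.2,   0. ,  81.7,  -3.2]), 'tool_pos': array([406.2, -59.7, 158.5]), 'tcp_rot': array([179.8,   0. ,  77.7]), 'ft_force': array([ 0.4, -0.2, -0.1]), 'finger_gap': np.float64(85.5), 'grip_force': np.float64(0.0)}
module guess [635.92355201  76.6023688 ]
go [ 8.6  20.72  0.91] [ 0.003  0.    -0.058] t=27.4 rows>= 4
```

The dowel is centred on the rest to within about 1 mm. Now the module.

```bash
python3 -m handwheel '{"series": [[[8.6,20.7,1,0,0,-0.058,1],[8.6,20.7,1,0,0,-0.058,1],[8.6,20.7,1,0,0,-0.058,1],[8.6,20.7,1,0,0,-0.058,1],[8.6,20.7,1,0,0,-0.058,1],[8.6,20.7,1,0,0,-0.058,1],[8.6,20.7,1,0,0,-0.058,1]]]}';python3 - <<'E'
from h import *
w=eyes.snapshot("wrist");show()
x,y=proj(w,[[636,77,20]])[0].astype(int);print(x,y)
# module top: black frame + steel plate + brass ; not wood
hsv=cv2.cvtColor(w["img"],cv2.COLOR_RGB2HSV).astype(int);H,S,V=hsv[:,:,0],hsv[:,:,1],hsv[:,:,2]
for nm,mm in (("steel",(S<60)&(V>70)),("black",(V<60))):
    m=np.zeros(S.shape,np.uint8);m[y-45:y+45,x-35:x+35]=255;m&=mm.astype(np.uint8)*255
    for c in sorted(cv2.findContours(m,0,1)[0],key=cv2.contourArea)[::-1][:2]: print(nm,rect(plane(w,c[:,0],20,True)),cv2.contourArea(c))
cv2.imwrite("pics/w9.png",cv2.resize(w["img"][y-60:y+60,x-60:x+60,::-1],(500,500),interpolation=cv2.INTER_CUBIC))
E
```

```text
time: 28.32
tool_pos: [624.9, -18.9, 147.2]
tcp_rot: [-180.0, 0.0, 81.1]
ft_force: [-0.7, 0.4, -0.0]
finger_gap: 85.4
grip_force: 0.0
{'time': np.float64(28.4), 'joint_pos': array([-6.4, 14.3, 86.4, -0. , 79.3,  2.5]), 'tool_pos': array([625.1, -19. , 147.6]), 'tcp_rot': array([-180.,    0.,   81.]), 'ft_force': array([-0.7,  0.1, -0.1]), 'finger_gap': np.float64(85.7), 'grip_force': np.float64(0.0)}
252 78
steel (array([635.6,  80.5]), array([34.9, 26.9]), 80.8) 1086.5
steel (array([630.1,  40.2]), array([41.8,  4.7]), -9.0) 220.5
black (array([635.5,  77.4]), array([48.6, 29.4]), 80.8) 125.5
black (array([621.7,  81.4]), array([22.9,  0.9]), 80.8) 8.0
```

View pics/w9.png

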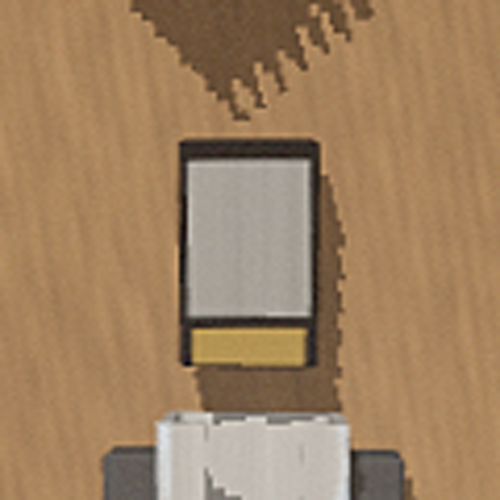

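The module lies flat at (250,255) in the crop, i.e. (635.5,77.4) at 81°, clear of the sleeve mouth. I'll grasp it.

```bash
python3 -c "
from h import *
go((635.5,77.4,5),81)"; 
```

```text
go [ 9.69 -0.47 14.26] [-0.     0.     0.001] t=28.4 rows>= 3
```

```bash
python3 -m handwheel '{"series": [[[9.7,-0.4,5,0,0,0,1],[9.7,-0.4,8,0,0,0,1],[9.7,-0.4,8,0,0,0,1],[9.7,-0.4,12,0,0,0,1],[9.7,-0.4,14.1,0,0,0,1],[9.7,-0.4,14.1,0,0,0,1],[9.7,-0.4,14.1,0,0,0,1],[9.7,-0.4,14.1,0,0,0,0.5],[9.7,-0.4,14.1,0,0,0,0.2],[9.7,-0.4,14.1,0,0,0,0.2],[9.7,-0.4,14.1,0,0,0,0.2],[9.7,-0.4,14.1,0,0,0,0.2]]]}' 40; python3 -m handwheel '{"series": [[[0,0,0,0,0,0,0.2],[0,0,0,0,0,0,0.2],[0,0,-2,0,0,0,0.2],[0,0,-8,0,0,0,0.2],[0,0,-12,0,0,0,0.2],[0,0,-12,0,0,0,0.2],[0,0,-12,0,0,0,0.2],[0,0,-12,0,0,0,0.2]]]}'; python3 - <<'E'
from h import *
show()
for y in(86.6,-3.4): go((517.8,-363.4,110),y)
E
```

```text
time: 29.88
tool_pos: [637.5, 77.5, 7.1]
tcp_rot: [179.9, -0.0, 81.1]
ft_force: [-0.4, 0.2, 5.4]
finger_gap: 28.8
grip_force: 41.5
time: 30.88
tool_pos: [635.6, 77.4, 124.5]
tcp_rot: [-179.8, 0.0, 81.1]
ft_force: [-0.5, -0.1, -1.2]
finger_gap: 28.6
grip_force: 40.8
{'time': np.float64(30.9), 'joint_pos': array([ 2.4, 17.8, 84.8, -0. , 77.7, 11.3]), 'tool_pos': array([635.6,  77.4, 124.5]), 'tcp_rot': array([-179.8,    0. ,   81.1]), 'ft_force': array([-0.5, -0.1, -1.2]), 'finger_gap': np.float64(28.6), 'grip_force': np.float64(40.8)}
go [-45.37  -4.78   1.5 ] [-0.003  0.001 -0.097] t=30.9 rows>= 8
go [-45.37  -4.78   1.5 ] [-0.002  0.003  1.474] t=30.9 rows>= 8
```

```bash
python3 -m handwheel '{"series": [[[-45.4,-4.8,0,0,0,-0.097,0.2],[-45.4,-4.8,0,0,0,-0.097,0.2],[-45.4,-4.8,0,0,0,-0.097,0.2],[-45.4,-4.8,0,0,0,-0.097,0.2],[-45.4,-4.8,0,0,0,-0.097,0.2],[-45.4,-4.8,0,0,0,-0.097,0.2],[-45.4,-4.8,0,0,0,-0.097,0.2],[-45.4,-4.8,0,0,0,-0.097,0.2],[-45.4,-4.8,4,0,0,-0.097,0.2],[-45.4,-4.8,8,0,0,-0.097,0.2],[-45.4,-4.8,8,0,0,-0.097,0.2],[-45.4,-4.8,8,0,0,-0.097,0.2]]]}'; python3 -m handwheel '{"series": [[[0,0,0,0,0,0,0.2],[0,0,0,0,0,0,0.2]]]}'
```

```text
time: 32.38
tool_pos: [519.6, -363.2, 47.3]
tcp_rot: [180.0, -0.0, 86.7]
ft_force: [0.8, -0.9, -0.6]
finger_gap: 28.8
grip_force: 40.7
time: 32.62
tool_pos: [520.2, -364.3, 48.5]
tcp_rot: [179.9, 0.1, 86.6]
ft_force: [0.3, 0.6, -1.4]
finger_gap: 29.1
grip_force: 40.7
```

```bash
python3 -m handwheel '{"series": [[[0,0,1.5,0,0,0,0.2],[0,0,2.6,0,0,0,0.2],[0,0,3.3,0,0,0,0.2],[0,0,3.6,0,0,0,0.2],[0,0,3.6,0,0,0,0.2],[0,0,3.6,0,0,0,0.2]]]}'
```

```text
time: 33.38
tool_pos: [518.8, -363.3, 11.1]
tcp_rot: [-179.9, -0.0, 86.6]
ft_force: [-5.7, 3.7, 8.7]
finger_gap: 29.2
grip_force: 42.0
```

```bash
python3 -m handwheel '{"series": [[[0,0,0.05,0,0,0,0.2],[0,0,0.1,0,0,0,0.2],[0,0,0.1,0,0,0,0.2]]]}'
```

```text
time: 33.75
tool_pos: [518.8, -363.3, 11.1]
tcp_rot: [-179.9, -0.0, 86.6]
ft_force: [-9.0, 7.0, 17.5]
finger_gap: 28.9
grip_force: 42.9
```

```bash
python3 -m handwheel '{"series": [[[0,0,-0.12,0,0,0,0.2],[0,0,-0.12,0,0,0,0.35],[0,0,-0.12,0,0,0,0.5],[0,0,-0.12,0,0,0,0.5],[0,0,-4,0,0,0,0.5],[0,0,-10,0,0,0,0.7],[-8,0,-14,0,0,0,1],[-8,0,-14,0,0,0,1],[-8,0,-14,0,0,0,1]]]}'; python3 - <<'E'
from h import *
w=eyes.snapshot("wrist");cv2.imwrite("pics/w10.png",w["img"][:,:,::-1]);show()
go((560,250,150),90)
E
```

```text
time: 34.88
tool_pos: [514.4, -445.8, 150.9]
tcp_rot: [179.9, 0.1, 86.5]
ft_force: [0.2, 0.1, -1.3]
finger_gap: 85.2
grip_force: 0.0
{'time': np.float64(34.9), 'joint_pos': array([-45.1,  22.3,  76.5,   0. ,  81.2, -41.7]), 'tool_pos': array([ 514.2, -444. ,  149.4]), 'tcp_rot': array([180. ,   0. ,  86.5]), 'ft_force': array([ 0.5, -0.3, -0.2]), 'finger_gap': np.float64(85.6), 'grip_force': np.float64(0.0)}
go [ 6.955e+01  3.900e-01 -6.000e-02] [ 0.    0.   -0.06] t=34.9 rows>= 12
```

View pics/w10.png

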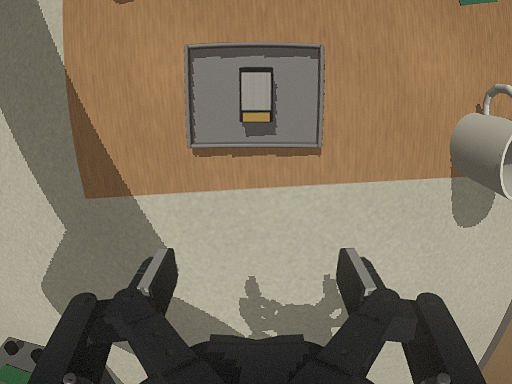

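The module lies flat in the tray at (256,95). Next I return the heat sink.

```bash
python3 -m handwheel '{"series": [[[69.5,0.4,0,0,0,-0.06,1],[69.5,0.4,0,0,0,-0.06,1],[69.5,0.4,0,0,0,-0.06,1],[69.5,0.4,0,0,0,-0.06,1],[69.5,0.4,0,0,0,-0.06,1],[69.5,0.4,0,0,0,-0.06,1],[69.5,0.4,0,0,0,-0.06,1],[69.5,0.4,0,0,0,-0.06,1],[69.5,0.4,0,0,0,-0.06,1],[69.5,0.4,0,0,0,-0.06,1],[69.5,0.4,0,0,0,-0.06,1],[69.5,0.4,0,0,0,-0.06,1]]]}'; python3 -m handwheel '{"series": [[[0,0,0,0,0,0,1],[0,0,0,0,0,0,1],[0,0,0,0,0,0,1]]]}'; python3 - <<'E'
from h import *
w=eyes.snapshot("wrist");show()
hsv=cv2.cvtColor(w["img"],cv2.COLOR_RGB2HSV).astype(int);S,V=hsv[:,:,1],hsv[:,:,2]
for p,z in (((560,337,43),43),((468.5,347,58),58)):
    x,y=proj(w,[p])[0].astype(int); m=np.zeros(S.shape,np.uint8);m[max(0,y-32):y+32,x-32:x+32]=255;m&=((S<60)&(V>70)).astype(np.uint8)*255
    c=max(cv2.findContours(cv2.morphologyEx(m,3,np.ones((7,7))),0,1)[0],key=cv2.contourArea);print(z,rect(plane(w,c[:,0],z,True)))
go((560,337,80),90);go((560,337,15.4),90)
E
```

```text
time: 36.42
tool_pos: [556.9, 254.9, 147.8]
tcp_rot: [-179.9, -0.0, 90.4]
ft_force: [0.5, -0.6, 0.0]
finger_gap: 85.4
grip_force: 0.0
time: 36.8
tool_pos: [559.4, 248.7, 149.4]
tcp_rot: [-180.0, 0.0, 90.0]
ft_force: [-0.3, 0.3, 0.1]
finger_gap: 85.3
grip_force: 0.0
{'time': np.float64(36.8), 'joint_pos': array([19.2, 12.2, 88.6, -0. , 79.2, 19.2]), 'tool_pos': array([559.5, 248.8, 149.5]), 'tcp_rot': array([180.,   0.,  90.]), 'ft_force': array([ 0.4, -0.1,  0.1]), 'finger_gap': np.float64(85.6), 'grip_force': np.float64(0.0)}
43 (array([561.6, 338.4]), array([44.8, 44.8]), 0.7)
58 (array([464.4, 346.3]), array([40.5, 36.6]), 76.5)
go [8.82 0.04 6.95] [ 0.     0.    -0.001] t=36.9 rows>= 2
go [ 8.82  0.04 13.41] [ 0.     0.    -0.001] t=36.9 rows>= 3
```

```bash
python3 -m handwheel '{"series": [[[8.8,0.05,4,0,0,0,0.8],[8.8,0.05,7,0,0,0,0.75],[8.8,0.05,7,0,0,0,0.75],[8.8,0.05,7,0,0,0,0.75],[8.8,0.05,11,0,0,0,0.75],[8.8,0.05,13.3,0,0,0,0.75],[8.8,0.05,13.3,0,0,0,0.75],[8.8,0.05,13.3,0,0,0,0.75],[8.8,0.05,13.3,0,0,0,0.35],[8.8,0.05,13.3,0,0,0,0.35],[8.8,0.05,13.3,0,0,0,0.35],[8.8,0.05,13.3,0,0,0,0.35]]]}' 30; python3 -m handwheel '{"series": [[[0,0,0,0,0,0,0.35],[0,0,0,0,0,0,0.35]]]}'
```

```text
time: 38.35
tool_pos: [560.9, 338.7, 18.4]
tcp_rot: [179.9, -0.1, 90.1]
ft_force: [-0.1, -1.1, 6.4]
finger_gap: 39.6
grip_force: 31.7
time: 38.6
tool_pos: [560.9, 338.7, 18.4]
tcp_rot: [179.9, -0.1, 90.1]
ft_force: [-1.2, -0.5, 5.5]
finger_gap: 39.3
grip_force: 31.7
```

```bash
python3 -m handwheel '{"series": [[[0,0,-4,0,0,0,0.35],[0,0,-10,0,0,0,0.35],[0,0,-10,0,0,0,0.35],[0,0,-10,0,0,0,0.35],[0,0,-10,0,0,0,0.35],[0,0,-10,0,0,0,0.35]]]}'; python3 -c "
from h import *
go((645.1,79.7,110),89.6);go((645.1,79.7,30),89.6)"
```

```text
time: 39.35
tool_pos: [558.6, 337.6, 114.4]
tcp_rot: [-179.8, 0.1, 90.1]
ft_force: [0.3, 0.6, -2.0]
finger_gap: 39.6
grip_force: 31.1
go [-25.8    8.62   0.45] [-0.003  0.002  0.008] t=39.4 rows>= 5
go [-25.78   8.65   8.45] [-0.003  0.002  0.008] t=39.4 rows>= 5
```

```bash
python3 -m handwheel '{"series": [[[-25.7,8.5,0,0,0,0.008,0.35],[-25.7,8.5,0,0,0,0.008,0.35],[-25.7,8.5,0,0,0,0.008,0.35],[-25.7,8.5,0,0,0,0.008,0.35],[-25.7,8.5,0,0,0,0.008,0.35],[-25.7,8.5,0,0,0,0.008,0.35],[-25.7,8.5,4,0,0,0.008,0.35],[-25.7,8.5,8,0,0,0.008,0.35],[-25.7,8.5,8,0,0,0.008,0.35],[-25.7,8.5,8,0,0,0.008,0.35],[-25.7,8.5,8,0,0,0.008,0.35],[-25.7,8.5,8,0,0,0.008,0.35]]]}'; python3 -m handwheel '{"series": [[[0,0,0,0,0,0,0.35],[0,0,0,0,0,0,0.35],[0,0,0,0,0,0,0.35]]]}'; python3 -c "
from h import *
go((645.1,80.4,15.6),89.6)"
```

```text
time: 40.85
tool_pos: [646.3, 81.5, 38.5]
tcp_rot: [179.8, -0.0, 89.6]
ft_force: [-0.1, -1.0, -1.8]
finger_gap: 39.4
grip_force: 31.1
time: 41.22
tool_pos: [645.0, 81.1, 36.5]
tcp_rot: [-180.0, -0.0, 89.6]
ft_force: [-0.6, 0.4, -1.6]
finger_gap: 39.7
grip_force: 31.1
go [-0.07  0.01  2.09] [-0. -0. -0.] t=41.2 rows>= 1
```

```bash
python3 -m handwheel '{"series": [[[-0.07,0,1,0,0,0,0.35],[-0.07,0,1.6,0,0,0,0.35],[-0.07,0,1.9,0,0,0,0.35],[-0.07,0,2.05,0,0,0,0.35],[-0.07,0,2.05,0,0,0,0.35]]]}'
```

```text
time: 41.85
tool_pos: [645.0, 80.5, 16.0]
tcp_rot: [180.0, -0.0, 89.6]
ft_force: [0.5, -0.3, -1.5]
finger_gap: 39.5
grip_force: 31.2
```

```bash
python3 -m handwheel '{"series": [[[0,0,0.05,0,0,0,0.35],[0,0,0.1,0,0,0,0.35],[0,0,0.1,0,0,0,0.35]]]}'
```

```text
time: 42.22
tool_pos: [645.2, 80.5, 15.4]
tcp_rot: [180.0, -0.0, 89.6]
ft_force: [-1.3, -0.5, -0.0]
finger_gap: 39.4
grip_force: 31.4
```

```bash
python3 -m handwheel '{"series": [[[0,0,0.04,0,0,0,0.5],[0,0,0.04,0,0,0,0.65],[0,0,0.04,0,0,0,0.65],[0,0,-3,0,0,0,0.8],[0,0,-8,0,0,0,1],[-7.8,-2.07,-13.6,0,0,-0.008,1],[-7.8,-2.07,-13.6,0,0,-0.008,1],[-7.8,-2.07,-13.6,0,0,-0.008,1],[-7.8,-2.07,-13.6,0,0,-0.008,1],[-7.8,-2.07,-13.6,0,0,-0.008,1]]]}'; python3 - <<'E'
from h import *
import pickle
w=eyes.snapshot("wrist");show()
def heat(W):
    hsv=cv2.cvtColor(W["img"],cv2.COLOR_RGB2HSV).astype(int);S,V=hsv[:,:,1],hsv[:,:,2]
    x,y=proj(W,[[645,79,40]])[0].astype(int);m=np.zeros(S.shape,np.uint8);m[max(0,y-29):y+29,x-40:x+40]=255;m&=((S<60)&(V>60)).astype(np.uint8)*255
    c=max(cv2.findContours(m,0,1)[0],key=cv2.contourArea);return rect(plane(W,c[:,0],40,True))
print(heat(pickle.load(open("w2.pkl","rb"))),heat(w))
cv2.imwrite("pics/w11.png",w["img"][20:320,100:400,::-1])
E
```

```text
time: 43.48
tool_pos: [623.1, 3.8, 149.4]
tcp_rot: [-179.9, -0.0, 90.1]
ft_force: [-0.2, 0.5, -0.1]
finger_gap: 85.5
grip_force: 0.0
{'time': np.float64(43.5), 'joint_pos': array([-4.4, 14. , 86.6,  0. , 79.6, -4.5]), 'tool_pos': array([623.1,   3.7, 149.5]), 'tcp_rot': array([-179.9,   -0. ,   90.1]), 'ft_force': array([-0.1,  1. ,  0.2]), 'finger_gap': np.float64(85.3), 'grip_force': np.float64(0.0)}
(array([645.1,  79. ]), array([40.7, 40.6]), 89.3) (array([645.3,  78.4]), array([40.7, 40.4]), 0.2)
```

The heat sink is back within about 0.6 mm. Now the capacitor.

```bash
python3 -c "
from h import *
go((468.7,347.3,120),90.1)"
```

```text
go [ 34.39 -15.36   3.  ] [-0.002 -0.     0.   ] t=43.5 rows>= 7
```

```bash
python3 -m handwheel '{"series": [[[34.4,-15.5,3,0,0,0,1],[34.4,-15.5,3,0,0,0,1],[34.4,-15.5,3,0,0,0,1],[34.4,-15.5,3,0,0,0,1],[34.4,-15.5,3,0,0,0,1],[34.4,-15.5,3,0,0,0,1],[34.4,-15.5,3,0,0,0,1],[34.4,-15.5,3,0,0,0,1],[34.4,-15.5,3,0,0,0,1],[34.4,-15.5,3,0,0,0,1]]]}';  python3 -c "
from h import *
go((468.7,347.3,22.6),90.1)"
```

```text
time: 44.78
tool_pos: [469.2, 345.4, 121.1]
tcp_rot: [180.0, 0.0, 89.9]
ft_force: [0.2, 0.0, -0.5]
finger_gap: 85.5
grip_force: 0.0
go [ 0.19 -0.05  9.85] [ 0.     0.    -0.003] t=44.8 rows>= 2
```

```bash
python3 -m handwheel '{"series": [[[0.1,-0.03,4,0,0,0,1],[0.1,-0.03,7,0,0,0,1],[0.1,-0.03,9.8,0,0,0,1],[0.1,-0.03,9.8,0,0,0,1],[0.1,-0.03,9.8,0,0,0,1],[0.1,-0.03,9.8,0,0,0,0.6],[0.1,-0.03,9.8,0,0,0,0.3],[0.1,-0.03,9.8,0,0,0,0.3],[0.1,-0.03,9.8,0,0,0,0.3],[0.1,-0.03,9.8,0,0,0,0.3],[0.1,-0.03,9.8,0,0,0,0.3]]]}' 30; python3 -m handwheel '{"series": [[[0,0,-4,0,0,0,0.3],[0,0,-10,0,0,0,0.3],[0,0,-10,0,0,0,0.3],[0,0,-10,0,0,0,0.3],[0,0,-10,0,0,0,0.3]]]}'; python3 -c "
from h import *
go((612.7,-69.4,110),90.1)"
```

```text
time: 46.15
tool_pos: [468.5, 347.8, 23.8]
tcp_rot: [179.9, -0.0, 90.1]
ft_force: [-0.7, -0.9, 5.0]
finger_gap: 34.1
grip_force: 29.6
time: 46.78
tool_pos: [466.8, 346.7, 120.7]
tcp_rot: [-179.8, 0.1, 90.1]
ft_force: [0.9, -0.6, -0.9]
finger_gap: 34.2
grip_force: 30.5
go [-41.63  14.55   1.11] [-0.003  0.002 -0.001] t=46.8 rows>= 8
```

```bash
python3 -m handwheel '{"series": [[[-41.6,14.4,0,0,0,0,0.3],[-41.6,14.4,0,0,0,0,0.3],[-41.6,14.4,0,0,0,0,0.3],[-41.6,14.4,0,0,0,0,0.3],[-41.6,14.4,0,0,0,0,0.3],[-41.6,14.4,0,0,0,0,0.3],[-41.6,14.4,0,0,0,0,0.3],[-41.6,14.4,0,0,0,0,0.3],[-41.6,14.4,0,0,0,0,0.3],[-41.6,14.4,4,0,0,0,0.3],[-41.6,14.4,7.5,0,0,0,0.3],[-41.6,14.4,7.5,0,0,0,0.3]]]}'; python3 -m handwheel '{"series": [[[0,0,0,0,0,0,0.3],[0,0,0,0,0,0,0.3],[0,0,0,0,0,0,0.3],[0,0,0,0,0,0,0.3]]]}'; python3 -c "
from h import *
go((612.7,-69.1,20.8),90.1)"
```

```text
time: 48.28
tool_pos: [608.6, -65.8, 43.7]
tcp_rot: [-179.5, -0.1, 90.2]
ft_force: [-0.7, 0.4, -2.1]
finger_gap: 34.6
grip_force: 30.5
time: 48.78
tool_pos: [613.0, -68.5, 48.9]
tcp_rot: [179.9, 0.0, 90.1]
ft_force: [0.3, -0.0, -0.6]
finger_gap: 34.5
grip_force: 30.5
go [-0.06 -0.04  2.81] [ 0.001  0.    -0.001] t=48.8 rows>= 1
```

```bash
python3 -m handwheel '{"series": [[[-0.06,-0.03,1,0,0,0,0.3],[-0.06,-0.03,1.8,0,0,0,0.3],[-0.06,-0.03,2.4,0,0,0,0.3],[-0.06,-0.03,2.7,0,0,0,0.3],[-0.06,-0.03,2.75,0,0,0,0.3],[-0.06,-0.03,2.75,0,0,0,0.3]]]}';python3 -m handwheel '{"series": [[[0,0,0.05,0,0,0,0.3],[0,0,0.05,0,0,0,0.3]]]}'
```

```text
time: 49.52
tool_pos: [612.1, -68.9, 20.8]
tcp_rot: [-180.0, -0.0, 90.1]
ft_force: [-2.6, -0.6, 5.6]
finger_gap: 34.5
grip_force: 31.1
time: 49.78
tool_pos: [612.1, -69.0, 20.8]
tcp_rot: [-180.0, 0.0, 90.1]
ft_force: [-6.3, 1.0, 10.6]
finger_gap: 34.0
grip_force: 31.6
```

```bash
python3 -m handwheel '{"series": [[[0,0,-0.05,0,0,0,0.45],[0,0,-0.05,0,0,0,0.6],[0,0,-0.05,0,0,0,0.6],[0,0,-3,0,0,0,0.7],[0,0,-8,0,0,0,1],[-0.7,1.2,-13,0,0,0,1],[-0.7,1.2,-13,0,0,0,1],[-0.7,1.2,-13,0,0,0,1],[-0.7,1.2,-13,0,0,0,1],[-0.7,1.2,-13,0,0,0,1]]]}'; python3 - <<'E'
from h import *
import pickle
w=eyes.snapshot("wrist");show()
def cap(W):
    hsv=cv2.cvtColor(W["img"],cv2.COLOR_RGB2HSV).astype(int);S,V=hsv[:,:,1],hsv[:,:,2]
    x,y=proj(W,[[612.7,-70,55]])[0].astype(int);m=np.zeros(S.shape,np.uint8);m[y-25:y+25,x-25:x+25]=255;m&=((S<60)&(V>130)).astype(np.uint8)*255
    c=max(cv2.findContours(m,0,1)[0],key=cv2.contourArea);return rect(plane(W,c[:,0],55,True))
print(cap(pickle.load(open("w1.pkl","rb"))),cap(pickle.load(open("w2.pkl","rb"))),cap(w))
E
python3 -m handwheel '{"series": [[[-30,-10,-5,0,0,0,1],[-30,-10,-5,0,0,0,1],[-30,-10,-5,0,0,0,1],[-30,-10,-5,0,0,0,1],[-30,-10,-5,0,0,0,1],[-30,-10,-5,0,0,0,1],[-30,-10,-5,0,0,0,1]]]}'
python3 - <<'E'
from h import *
a=cv2.imread("pics/top0.png");t=eyes.snapshot("top");b=t["img"][:,:,::-1].copy();cv2.imwrite("pics/top1.png",b)
# sub-pixel shift between start and end, heat and cap
for n,(x,y,h) in {"heat":(228,163,13),"cap":(289,174,13)}.items():
    T=a[y-h:y+h,x-h:x+h];P=b[y-h:y+h,x-h:x+h]
    f=lambda q:cv2.cvtColor(q,cv2.COLOR_BGR2GRAY).astype(np.float64)
    print(n,cv2.phaseCorrelate(f(T),f(P),cv2.createHanningWindow((2*h,2*h),cv2.CV_64F)))
cv2.imwrite("pics/cmp.png",np.vstack([cv2.resize(q[140:265,170:450],(780,300),interpolation=cv2.INTER_CUBIC) for q in(a,b)]))
E
```

```text
time: 51.02
tool_pos: [623.2, -75.7, 148.2]
tcp_rot: [-179.8, -0.0, 90.1]
ft_force: [-0.4, -0.5, 0.4]
finger_gap: 85.5
grip_force: 0.0
{'time': np.float64(51.1), 'joint_pos': array([-11.6,  14.7,  85.8,  -0. ,  79.6, -11.7]), 'tool_pos': array([623.4, -75.7, 148.6]), 'tcp_rot': array([-179.9,   -0. ,   90.1]), 'ft_force': array([-0.1,  0.2,  0.4]), 'finger_gap': np.float64(85.1), 'grip_force': np.float64(0.0)}
(array([612.4, -69.8]), array([28.6, 28.2]), -89.8) (array([612.9, -70.3]), array([29. , 27.8]), 0.7) (array([612.1, -70.1]), array([28.4, 27.9]), -89.8)
time: 51.95
tool_pos: [524.2, -376.2, 199.4]
tcp_rot: [-180.0, -0.1, 90.0]
ft_force: [-0.4, -0.1, 0.3]
finger_gap: 85.2
grip_force: 0.0
heat ((0.692726991018489, 0.5412681443400729), 0.9483006184385615)
cap ((0.2348186604960798, 0.7272677461248147), 1.0668882716774417)
```

View pics/cmp.png

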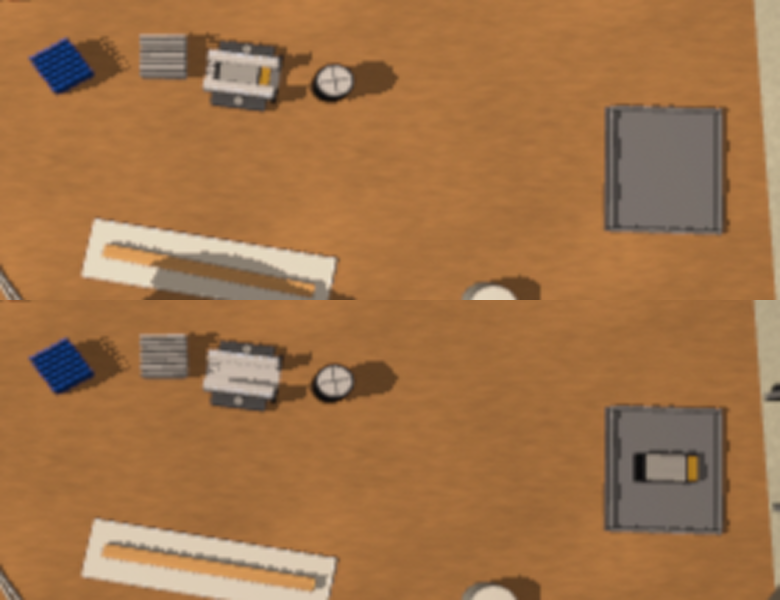

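The comparison shows the heat sink at (163,355) and the capacitor at (333,382), both back and upright within about 1–2 mm. The module is flat in the tray at (670,467), and the dowel is along the middle of its rest. Handing in.

```bash
python3 -c "
from bench import r
print(r.hand_in())"
```

```text
the job is handed in; nothing more can be done
None
```

The job is done and handed in after about 52 s of robot time: the module lies flat in the grey tray, the dowel lies along the middle of its rest, and the heat sink and capacitor stand upright within about 2 mm of where they started.

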